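Pack the bisque tumblers into the latched carrying case

TASK

Pack the grey bisque tumblers for the trip to the kiln: swing the latch lever of the plywood case right off the lid, open its lid wide, stand every tumbler upright on the cork inside, then close the lid fully and swing the latch back home over it. The bisque is soft and cracks easily, so squeeze each tumbler with no more than 30 N per finger and set it down gently rather than letting it fall. Do not force the lid against the latch, and leave the cone pack, sieve bowl, paddle and mug where they stand.

Things in the scene. Friction and masses are not known exactly. Their poses are not given: they have to be found in the camera images.
- case: plywood carrying case fixed to the bench, 220 mm along its own x, 280 mm along its own y, 95 mm high without the lid, walls 8 mm thick; origin at the centre of its underside, own +x towards the hinge side, own -x towards the front with latch and handle, z up. Own +x points roughly to the robot's left. Inside it is 204 x 264 mm, the cork floor 12 mm above the origin, no dividers
- case_floor (a point): centre of the cork floor inside the case (upper face of the cork)
- lid (a joint): lid angle in rad: 0 shut, grows as it opens upward, stop at 1.95 (leaning back past upright); stiff hinge, the lid stays where it is left; needs about 5 N at the handle. The lid is a 220 x 280 x 10 mm plywood board on the rim of the case, its top 105 mm above the bench when shut
- lid_hinge (a point): point in the middle of the lid's hinge line (along the case's own y, at the upper edge of its +x wall, 95 mm above the bench)
- lid_handle (a point): middle of the lid's bar handle: a round dark steel bar 12 mm thick and 76 mm long, lying along the case's own y, its axis 45 mm above the lid's top face and 20 mm in from the lid's front edge; moves with the lid (200 mm from and 55 mm above the hinge line when shut)
- latch (a joint): latch lever angle in rad: 0 home (lever points along the case's own +x, over the lid, and holds it shut), grows to a stop at 2.2 as the lever swings towards the case's own -y (clockwise seen from above); at 1.57 it lies along the front edge, just clear of the lid, so swing it past that. Light friction, stays where it is left
- latch_pivot (a point): upright pivot axis of the latch lever, at the lever's underside, 12 mm in front of the case's front face, 108 mm above the bench. The lever is a flat steel bar 18 mm wide and 8 mm thick
- latch_pin (a point): the latch lever's upright round finger pin, 14 mm thick and 42 mm tall, 58 mm from the pivot; this point is on the pin's axis 25 mm above the lever's top face and 17 mm below the pin's top
- tumbler0: grey unglazed tumbler, open at the top, 75 mm tall, 56 mm across at the foot and 60 mm at the rim, wall 5 mm, about 0.16 kg; stands upright on the bench at the start; origin at the centre of its foot, z up. There may be 2 to 4 tumblers; those not there read None
- tumbler1: grey unglazed tumbler, open at the top, 75 mm tall, 56 mm across at the foot and 60 mm at the rim, wall 5 mm, about 0.16 kg; stands upright on the bench at the start; origin at the centre of its foot, z up. There may be 2 to 4 tumblers; those not there read None
- tumbler2: grey unglazed tumbler, open at the top, 75 mm tall, 56 mm across at the foot and 60 mm at the rim, wall 5 mm, about 0.16 kg; stands upright on the bench at the start; origin at the centre of its foot, z up. There may be 2 to 4 tumblers; those not there read None
- tumbler3: grey unglazed tumbler, open at the top, 75 mm tall, 56 mm across at the foot and 60 mm at the rim, wall 5 mm, about 0.16 kg; stands upright on the bench at the start; origin at the centre of its foot, z up. There may be 2 to 4 tumblers; those not there read None
- cone_pack: bystander: three ochre kiln cones 62 mm tall standing in a row on a terracotta strip 30 x 85 x 14 mm (85 along its own y), between the tumblers; origin at the centre of its underside
- sieve_bowl: bystander: aluminium bowl 130 mm across, 60 mm high; origin at the centre of its foot
- paddle: bystander: flat hardwood stirring paddle 230 mm long, along its own x; origin near its middle on its underside
- mug: bystander: glazed mug with a handle, 80 mm across and 90 mm tall; origin at the centre of its foot
Mind the look-alikes: they are no part of the job. What is shaped like the tumbler1 but red is not meant. What is shaped like the tumbler3 but pink is not meant.

How it is judged:
By the outcome, as a careful person would: the job done as asked, in the order asked, and still so for the second after the job is handed in, with the robot touching nothing.
Of tumbler0, tumbler1, tumbler2, tumbler3 only 2 to 4 are there at a start; the rules pass over those that are not, and their reading is None.
At some moment in a run one of tumbler0, tumbler1, tumbler2, tumbler3 may be knocked a few centimetres aside while the robot is not near it.
It also fails if it takes over 210 s, if anything falls off the work surface, if the arm or the gripper's body presses on something with over 40 N, if the wrist force passes 120 N, or if a joint passes its speed limit or range.

ROBOT

A 6-joint arm with a two-finger parallel gripper is mounted at the origin on the work surface. World frame = base frame: x ahead of the robot, y to its left, z up, the work surface at z = 0. Lengths are in m, angles in rad, forces in N, time in s.
With the tool pointing down it reaches from about 0.35 to 0.975 m from the base axis. Payload 4.9 kg.
Tool frame: the origin (TCP) lies on the centre line of the jaws, within the pads' length; the fingertips stand 19 mm ahead of it and the grasp point (between the pads) is the TCP; z points along the fingers, y is the line along which they close (so a half turn about z gives the same grasp; the last joint's range is limited). The gripper opens to 85 mm and grips with 20 to 120 N. Pads are 22 mm wide; open, the fingers measure 114 mm over their backs; the gripper's body (76 mm by 85 mm) begins 54 mm behind the grasp point. The pads swing forward as they close: fully open they stand 13 mm farther back than shut.
Start: joints at [0.995, 0.053, 1.613, -0, 1.476, -0.119], TCP at [0.276, 0.561, 0.25] pointing down, gripper open.
Joint ranges: [-3.01, 3.01], [-1.01, 2.22], [0.06, 2.58], [-1.02, 4.17], [0.09, 2.62], [-3.14, 3.14]. Speed limits (rad/s): [2.57, 2.57, 3.14, 3.14, 3.14, 3.14].

INTERFACE

Orientations are given as a unit quaternion [w, x, y, z].
In Python, from plant import state, grab_frame, ticket, spotter gives the robot as it stands.
- The arm moves only by the tool apply_moves, never from a script. Its argument "series" is a list of rows, each an object of numbers: "jaw": the closure, from 0 (fully open) to 1 (shut); "dx", "dy", "dz": the shift along the tool's x, y, z in mm; "turn": the turn about the tool's z in rad. A call has 1 to 5 rows; each row is the pose to reach, as a shift and turn from the pose commanded when the call began, along the tool's axes at that moment; what a row does not reach only later rows make up. A row lasts 1/12 s, in which the tool goes at most 41.7 mm and 7.16 degrees, less where a joint would pass 70% of its speed; a pose out of reach is approached as far as the arm can. A call with a gripper value outside its range is refused whole. The fingers move at their own pace and stop on an object; the grip force is fixed at half the most. Time passes only in rows, so rows that repeat a pose let the fingers close. It gives the time, the measured TCP pose, the force, the opening and the grip force at its end, in the units of the state.
- state(): the state, without advancing time (a new reading comes with each control period).
- grab_frame(name): name is "side" or "top"; returns a dict with "pixels" (420x560x3 uint8, red, green, blue), "mtx" (3x3 intrinsics, pixels), "dist_coeffs" ([k1, k2, p1, p2, k3] as OpenCV has them; the pictures are not rectified), "camera_from_world" (4x4, takes a point from world to camera coordinates). Camera axes: x right, y down, z forward; pixel columns grow to the right and rows downward; lengths in m; the calibration is good to about 2 mm. A picture is of the moment at which its call begins. There is no depth.
- ticket.job_done(): hands the job in; it is judged then, once.
Trained networks look in a picture, given as the dict that the camera call returned (one of the last four; its "shot" number tells which), for a name from the list of things; names that differ only in an ending like _2 or _b are one class to them, and where a whole thing is asked for, a point or a joint stands for the part that bears it (a point fixed in the world has none). Each returns a list of dicts, best first, with "conf" (0 to 1); they miss things now and then, are a little off and sometimes report something else, mostly with a low value. They report only what shows in the picture. A call takes as long as a camera call. They do not tell look-alikes from the thing itself.
- spotter.outline_of(picture, target): "region" (420x560 bool, what is visible of it) and "extent" ([left, top, right, bottom] in pixels, round what is visible of it).
The state is a dict: "time": time; "joint_pos": joint angles; "joint_vel": joint speeds; "joint_efforts": joint torques, N m; "tool_pos": TCP position; "tool_rot": TCP orientation; "contact_force": force on the tool from outside, world axes, zero at the start; "ft_torque": the same for the moment, N m; "gripper_width": opening from 0.0 (shut) to 1.0 (fully open); "grasp_force": force on a finger pad.
Only numpy, scipy, OpenCV 4.12 (cv2) and the standard library are available. Lean on these libraries where they do the work, as an engineer would, in place of code of your own. Each camera call takes 0.05 s, during which the arm holds its last target. There are 200 camera calls.

## Working session

There is one attempt and no reset: what is moved stays moved. The work goes in short steps, Python scripts to look and compute and a tool call to move; the robot and the scene stay as the last step left them, time stands still between calls to the robot, and variables do not carry over. Pictures are saved under pics/ and viewed, at most 17 in all, crops included, and the job is handed in when it is done.

Besides the shell and the picture viewer there is one more tool, called after "Request:" by a JSON object that holds its "name" and its "arguments". apply_moves: Moves the arm, as the interface text tells. Its arguments: {"type":"object","properties":{"series":{"type":"array","items":{"type":"object","properties":{"jaw":{"type":"number"},"dx":{"type":"number"},"dy":{"type":"number"},"dz":{"type":"number"},"turn":{"type":"number"}}}}},"required":["series"]}

```bash
mkdir -p pics; cat > h.py <<'E'
import numpy as np, cv2
from plant import state, grab_frame, ticket, spotter
def ray(f,uv):
    p=cv2.undistortPoints(np.array(uv,float).reshape(-1,1,2),f["mtx"],np.array(f["dist_coeffs"]))[:,0]
    T=np.array(f["camera_from_world"]);R=T[:3,:3];c=-R.T@T[:3,3]
    return c,np.c_[p,np.ones(len(p))]@R
def onz(f,uv,z):
    c,d=ray(f,uv); return c+d*((z-c[2])/d[:,2])[:,None]
def proj(f,X):
    T=np.array(f["camera_from_world"]);r=cv2.Rodrigues(T[:3,:3])[0]
    return cv2.projectPoints(np.array(X,float).reshape(-1,1,3),r,T[:3,3],np.array(f["mtx"],float),np.array(f["dist_coeffs"]))[0][:,0]
def save(f,n,crop=None,s=1):
    im=f["pixels"][:,:,::-1]
    if crop: im=im[crop[1]:crop[3],crop[0]:crop[2]]
    cv2.imwrite("pics/"+n,cv2.resize(im,None,fx=s,fy=s,interpolation=cv2.INTER_CUBIC))
E
python3 - <<'E'
from h import *
s=state(); print({k:np.round(v,3).tolist() for k,v in s.items()})
for n in ("top","side"):
    f=grab_frame(n); save(f,n+"0.png",s=1.42)
    T=np.array(f["camera_from_world"]); print(n,(-T[:3,:3].T@T[:3,3]).round(3),T[2,:3].round(2))
    for t in ("tumbler0","lid","latch","lid_handle","latch_pin","cone_pack","case","mug","sieve_bowl","paddle"):
        try:
            for d in spotter.outline_of(f,t): print(t,round(d["conf"],2),np.round(d["extent"]).tolist(), f["pixels"][d["region"]].mean(0).round().tolist() if d["region"].any() else None)
        except Exception as e: print(t,e)
E
```

```text
{'time': 0.0, 'joint_pos': [0.995, 0.053, 1.614, 0.0, 1.476, -0.119], 'joint_vel': [-0.0, 0.001, 0.0, 0.001, -0.0, 0.0], 'joint_efforts': [-0.0, -39.37, -37.017, -0.0, 0.007, -0.0], 'tool_pos': [0.275, 0.56, 0.249], 'tool_rot': [-0.0, 0.226, 0.974, -0.001], 'contact_force': [0.929, -0.589, -0.232], 'ft_torque': [-0.033, -0.033, 0.009], 'grasp_force': 0.0, 'gripper_width': 0.997}
top [ 0.434 -0.062  1.228] [ 0.12 -0.03 -0.99]
tumbler0 0.82 [390.0, 183.0, 414.0, 207.0] [117.0, 33.0, 29.0]
tumbler0 0.81 [352.0, 178.0, 378.0, 205.0] [90.0, 83.0, 72.0]
tumbler0 0.79 [261.0, 250.0, 287.0, 269.0] [132.0, 80.0, 87.0]
tumbler0 0.77 [383.0, 142.0, 408.0, 167.0] [114.0, 28.0, 25.0]
tumbler0 0.67 [280.0, 193.0, 302.0, 220.0] [94.0, 86.0, 75.0]
lid 0.65 [130.0, 169.0, 230.0, 284.0] [187.0, 158.0, 106.0]
latch 0.51 [206.0, 197.0, 235.0, 210.0] [116.0, 108.0, 99.0]
lid_handle 0.73 [130.0, 167.0, 230.0, 282.0] [186.0, 157.0, 106.0]
latch_pin 0.52 [205.0, 197.0, 233.0, 210.0] [116.0, 107.0, 98.0]
cone_pack 0.73 [310.0, 219.0, 341.0, 233.0] [114.0, 71.0, 42.0]
case 0.73 [129.0, 170.0, 237.0, 287.0] [1
[... 596 characters left out ...]
0, 184.0, 119.0]
lid 0.5 [268.0, 165.0, 319.0, 201.0] [90.0, 56.0, 34.0]
latch 0.51 [240.0, 167.0, 255.0, 196.0] [116.0, 108.0, 98.0]
latch 0.46 [265.0, 164.0, 318.0, 201.0] [90.0, 56.0, 33.0]
lid_handle 0.98 [158.0, 140.0, 268.0, 222.0] [218.0, 182.0, 118.0]
lid_handle 0.52 [327.0, 207.0, 371.0, 243.0] [165.0, 160.0, 147.0]
latch_pin 0.46 [240.0, 165.0, 256.0, 194.0] [133.0, 119.0, 100.0]
cone_pack 0.88 [279.0, 254.0, 308.0, 287.0] [125.0, 79.0, 38.0]
case 0.91 [159.0, 141.0, 270.0, 237.0] [182.0, 151.0, 99.0]
mug 0.69 [274.0, 346.0, 322.0, 394.0] [45.0, 65.0, 82.0]
sieve_bowl 0.63 [327.0, 206.0, 370.0, 246.0] [166.0, 161.0, 148.0]
paddle 0.82 [265.0, 167.0, 322.0, 203.0] [90.0, 55.0, 32.0]
```

View pics/top0.png

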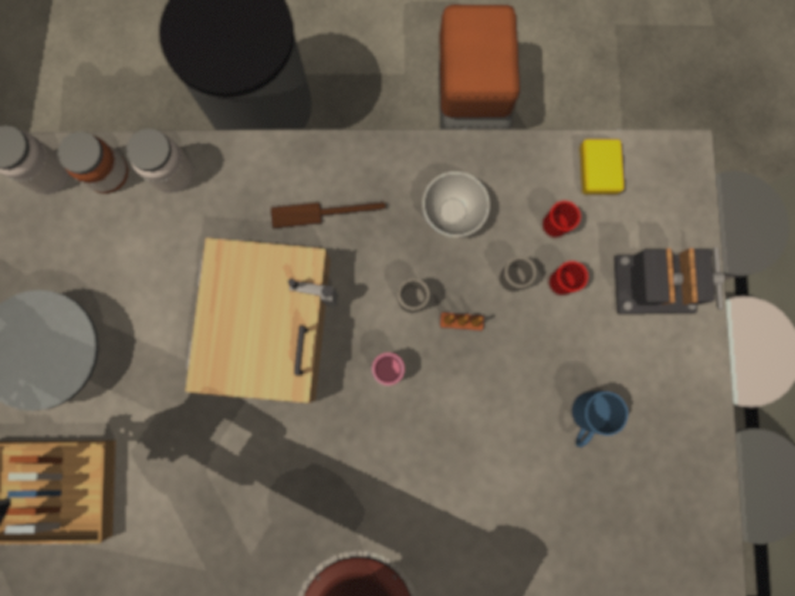

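View pics/side0.png

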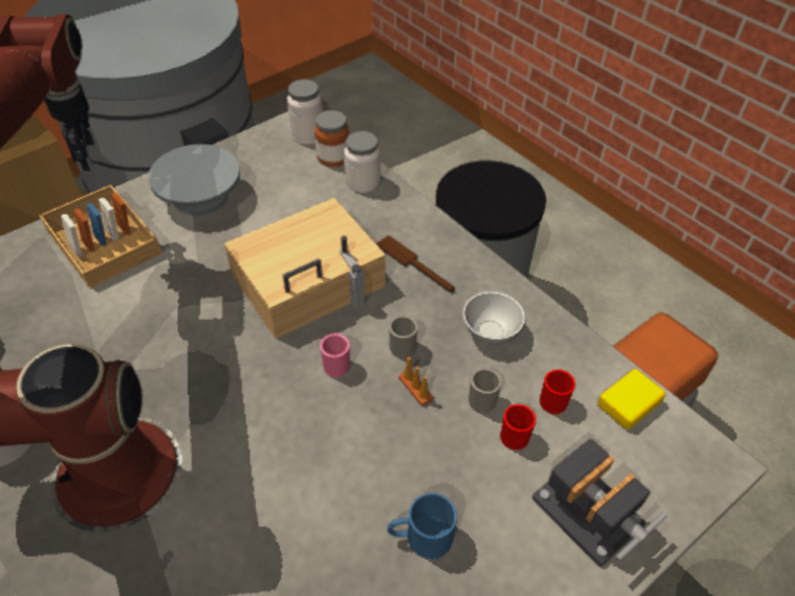

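The pictures show, at native top pixels:
- the case at about (180,226), the latch at (220,203) and the handle bar at (212,246)
- grey tumblers at (291,206) and (366,192)
- look-alikes: red at (396,154) and (402,195), pink at (273,259)

Only the two neutral grey ones are wanted. I'll check them in one crop and compute positions.

```bash
cat >> h.py <<'E'
from scipy.optimize import least_squares
A=np.linspace(0,2*np.pi,40)
def circ(x,y,z,r): return np.c_[x+r*np.cos(A),y+r*np.sin(A),0*A+z]
def ext(f,x,y,z0=0):
    p=proj(f,np.r_[circ(x,y,z0,.028),circ(x,y,z0+.075,.030)]); return np.r_[p.min(0),p.max(0)]
def grey(fs,z0=0):
    """list of per-view extents of grey tumblers, matched into world x,y"""
    c=[]
    for f in fs:
        l=[]
        for d in spotter.outline_of(f,"tumbler0"):
            m=f["pixels"][d["region"]].mean(0)
            if np.ptp(m)<30 and m.max()<115:
                ys,xs=np.nonzero(d["region"]); l.append(np.array([xs.min(),ys.min(),xs.max()+1,ys.max()+1]))
        c.append(l)
    out=[]
    for e in c[0]:
        u=[(e[0]+e[2])/2,(e[1]+e[3])/2]; g=onz(fs[0],u,z0+.04)[0,:2]
        k=[(e,fs[0])]
        for e2 in c[1] if len(c)>1 else []:
            if np.abs(ext(fs[1],*g,z0)-e2).max()<12: k.append((e2,fs[1]))
        r=least_squares(lambda q:np.concatenate([ext(f,*q,z0)-E for E,f in k]),g)
        out.append((r.x.round(4),len(k),round(np.abs(r.fun).max(),1)))
    return out
E
python3 - <<'E'
from h import *
ft=grab_frame("top"); fs=grab_frame("side")
print("tumblers",grey([ft,fs]))
# lid: wood colour
im=ft["pixels"].astype(int)
m=((im[...,0]-im[...,2])>45)&(im[...,0]>140); m[:, :120]=0; m[:,245:]=0; m[:165]=0;m[295:]=0
m=m.astype(np.uint8); n,l,st,_=cv2.connectedComponentsWithStats(m); k=1+st[1:,4].argmax(); print(st[k])
c=max(cv2.findContours((l==k).astype(np.uint8),0,2)[0],key=cv2.contourArea)[:,0]
h=cv2.convexHull(c.astype(np.float32))[:,0]
W=onz(ft,h,.105)[:,:2]; R=cv2.minAreaRect((W*1000).astype(np.float32)); print(R,cv2.boxPoints(R).round(1).tolist())
pts=np.array([(207,239),(326,249),(311,403),(187,390)])/1.42
print("corners",onz(ft,pts,.105).round(4).tolist())
for n,d in (("cone_pack",0),("mug",0)):
    for f in (ft,):
        for o in spotter.outline_of(f,n)[:1]:
            ys,xs=np.nonzero(o["region"]);print(n,onz(f,[xs.mean(),ys.mean()],.02).round(3))
a=ft["pixels"][160:300,180:420,::-1]; b=fs["pixels"][130:270,200:440,::-1]
cv2.imwrite("pics/c1.png",cv2.resize(np.vstack([a[:120],b[:130]]),None,fx=2.3*1.04,fy=2.3*1.04,interpolation=cv2.INTER_CUBIC)[:600,:800])
a=ft["pixels"][165:285,125:245,::-1]; b=fs["pixels"][130:250,155:275,::-1]
cv2.imwrite("pics/c2.png",cv2.resize(np.hstack([a,b]),(800,400),interpolation=cv2.INTER_CUBIC))
E
```

```text
tumblers [(array([ 0.5964, -0.1154]), 2, np.float64(1.0)), (array([ 0.6364, -0.3175]), 2, np.float64(1.1))]
[ 130  167   99  117 8838]
((548.8195190429688, 173.16177368164062), (220.17306518554688, 281.468505859375), 83.92483520507812) [[397.20001220703125, 78.5999984741211], [677.0999755859375, 48.79999923706055], [700.4000244140625, 267.70001220703125], [420.5, 297.5]]
corners [[0.6958, 0.2633, 0.105], [0.6751, 0.0467, 0.105], [0.3976, 0.0731, 0.105], [0.4234, 0.2923, 0.105]]
cone_pack [[0.554 0.192 0.02 ]]
mug [[ 0.364 -0.467  0.02 ]]
```

View pics/c1.png

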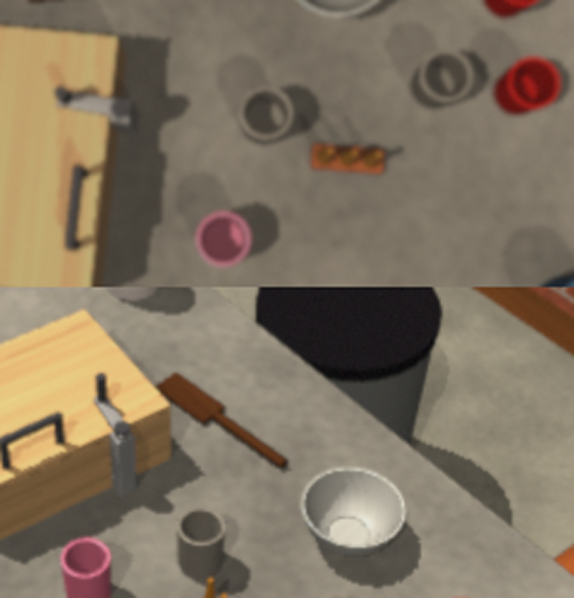

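View pics/c2.png

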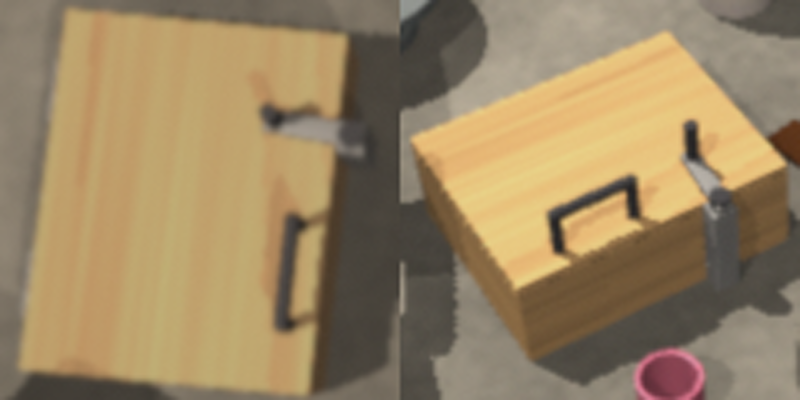

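```bash
cat >> h.py <<'E'
C=np.array([.5488,.1732]); YAW=np.radians(83.92)
ux=np.array([np.cos(YAW),np.sin(YAW)]); uy=np.array([-ux[1],ux[0]])
def tow(p): return np.r_[C+p[0]*ux+p[1]*uy,p[2]]
def toc(w): d=np.array(w[:2])-C; return np.array([d@ux,d@uy,w[2]])
from scipy.spatial.transform import Rotation as Ro
def rel(t,yaw=None,s=None):
    """dx,dy,dz (mm), turn to reach world t with tool-y at world yaw (mod pi)"""
    s=s or state(); q=np.array(s["tool_rot"]); R=Ro.from_quat(q[[1,2,3,0]]).as_matrix()
    d=R.T@(np.array(t)-s["tool_pos"])*1000; y=np.arctan2(R[1,1],R[0,1])
    tr=0 if yaw is None else -((yaw-y+np.pi/2)%np.pi-np.pi/2)
    return d.round(1).tolist(),round(tr,3)
E
python3 - <<'E'
from h import *
ft=grab_frame("top"); fs=grab_frame("side")
def tri(a,b):
    c1,d1=ray(ft,a);c2,d2=ray(fs,b);d1=d1[0];d2=d2[0]
    t=np.linalg.lstsq(np.c_[d1,-d2],c2-c1,rcond=None)[0];p,q=c1+t[0]*d1,c2+t[1]*d2
    return ((p+q)/2).round(4),round(np.linalg.norm(p-q),4)
for n,a,b,z in (("pin top",(206,199.5),(242,166.9),.158),("h1",(212.6,230.1),(224.9,184),.15),("h2",(209.6,262.5),(200.9,194.5),.15)):
    p=tri(a,b); print(n,p,toc(p[0]).round(4),"z-plane",toc(onz(ft,a,z)[0]).round(4),toc(onz(fs,b,z)[0]).round(4))
print("pivot",toc(onz(ft,(230.6,206.4),.116)[0]).round(4))
for d in spotter.outline_of(ft,"cone_pack")[:1]:
    ys,xs=np.nonzero(d["region"]);print("cone",onz(ft,[xs.mean(),ys.mean()],.02).round(3))
# check model box reprojection in side view
print(proj(fs,[tow((sx*.11,sy*.14,.105)) for sx,sy in((-1,-1),(1,-1),(1,1),(-1,1))]).round(1).tolist())
print(proj(ft,[tow((sx*.11,sy*.14,.105)) for sx,sy in((-1,-1),(1,-1),(1,1),(-1,1))]).round(1).tolist())
E
```

```text
pin top (array([0.6046, 0.0981, 0.1608]), np.float64(0.0024)) [-0.0688 -0.0634  0.1608] z-plane [-0.0678 -0.0627  0.158 ] [-0.0667 -0.0659  0.158 ]
h1 (array([0.5305, 0.0835, 0.1471]), np.float64(0.0022)) [-0.0911  0.0087  0.1471] z-plane [-0.0911  0.0099  0.15  ] [-0.0941  0.0089  0.15  ]
h2 (array([0.4512, 0.0902, 0.1496]), np.float64(0.0016)) [-0.0929  0.0883  0.1496] z-plane [-0.0925  0.089   0.15  ] [-0.0935  0.0876  0.15  ]
pivot [-0.1249 -0.057   0.116 ]
cone [[ 0.55  -0.208  0.02 ]]
[[270.5, 178.5], [234.9, 138.2], [157.1, 170.2], [189.0, 215.7]]
[[228.7, 174.9], [144.1, 166.9], [129.6, 275.5], [216.8, 283.7]]
```

```bash
sed -i 's/^C=.*; YAW/C=np.array([.5485,.1707]); YAW/' h.py; python3 - <<'E'
from h import *
PIV=np.array([-.122,-.062])
print(tow((-.064,-.062,.141)),rel(tow((-.064,-.062,.24)),YAW))
E
```

```text
[0.60337256 0.10049315 0.141     ] ([-497.2, -268.6, 10.3], np.float64(-0.351))
```

Request:
{"name": "apply_moves", "arguments": {"series": [{"dx": -37, "dy": -20, "dz": 0, "turn": -0.117}, {"dx": -73, "dy": -40, "dz": 0, "turn": -0.234}, {"dx": -110, "dy": -60, "dz": 0, "turn": -0.351}, {"dx": -146, "dy": -79, "dz": 0, "turn": -0.351}, {"dx": -183, "dy": -99, "dz": 0, "turn": -0.351}]}}

```text
invalid input at $.series[0]: expected keys jaw, dx, dy, dz, turn
```

```bash
python3 -c "
from h import *
print(rel(tow((-.064,-.062,.24)),YAW))"
```

```text
([-497.2, -268.6, 10.3], np.float64(-0.351))
```

Request:
{"name": "apply_moves", "arguments": {"series": [{"jaw": 0, "dx": -36, "dy": -20, "dz": 0, "turn": -0.117}, {"jaw": 0, "dx": -72, "dy": -39, "dz": 0, "turn": -0.234}, {"jaw": 0, "dx": -108, "dy": -58, "dz": 0, "turn": -0.351}, {"jaw": 0, "dx": -144, "dy": -78, "dz": 0, "turn": -0.351}, {"jaw": 0, "dx": -180, "dy": -97, "dz": 0, "turn": -0.351}]}}

```text
time: 1.97
tool_pos: [0.3951, 0.3929, 0.2505]
tool_rot: [0.0, 0.052, 0.999, 0.0]
contact_force: [0.8, 0.1, -0.6]
gripper_width: 1.001
grasp_force: 0.0
```

```bash
python3 -c "
from h import *
print(rel(tow((-.064,-.062,.24)),YAW))"
```

```text
([-237.8, -269.0, 10.5], np.float64(0.001))
```

Request:
{"name": "apply_moves", "arguments": {"series": [{"jaw": 0, "dx": -26, "dy": -30, "dz": 0, "turn": 0}, {"jaw": 0, "dx": -52, "dy": -60, "dz": 0, "turn": 0}, {"jaw": 0, "dx": -78, "dy": -89, "dz": 0, "turn": 0}, {"jaw": 0, "dx": -105, "dy": -119, "dz": 0, "turn": 0}, {"jaw": 0, "dx": -132, "dy": -149, "dz": 0, "turn": 0}]}}

```text
time: 2.38
tool_pos: [0.5108, 0.2306, 0.2506]
tool_rot: [0.0, 0.053, 0.999, 0.0]
contact_force: [0.5, 0.8, 1.1]
gripper_width: 1.004
grasp_force: 0.0
```

Request:
{"name": "apply_moves", "arguments": {"series": [{"jaw": 0, "dx": -26, "dy": -30, "dz": 0, "turn": 0}, {"jaw": 0, "dx": -53, "dy": -60, "dz": 0, "turn": 0}, {"jaw": 0, "dx": -80, "dy": -91, "dz": 0, "turn": 0}, {"jaw": 0, "dx": -106, "dy": -120, "dz": 5, "turn": 0}, {"jaw": 0, "dx": -106, "dy": -120, "dz": 10, "turn": 0}]}}

```text
time: 2.8
tool_pos: [0.6059, 0.0963, 0.2406]
tool_rot: [0.001, 0.056, 0.998, -0.001]
contact_force: [-1.5, 0.5, -1.4]
gripper_width: 0.998
grasp_force: 0.0
```

```bash
python3 -c "
from h import *
print(rel(tow((-.064,-.062,.141)),YAW))
ft=grab_frame('top');save(ft,'t1.png',(170,150,290,270),5);print(proj(ft,[state()['tool_pos'],tow((-.064,-.062,.158))]).round(1))"
```

```text
([3.3, 4.1, 99.6], np.float64(-0.006))
[[200.8 194.1]
 [205.4 199.8]]
```

View pics/t1.png

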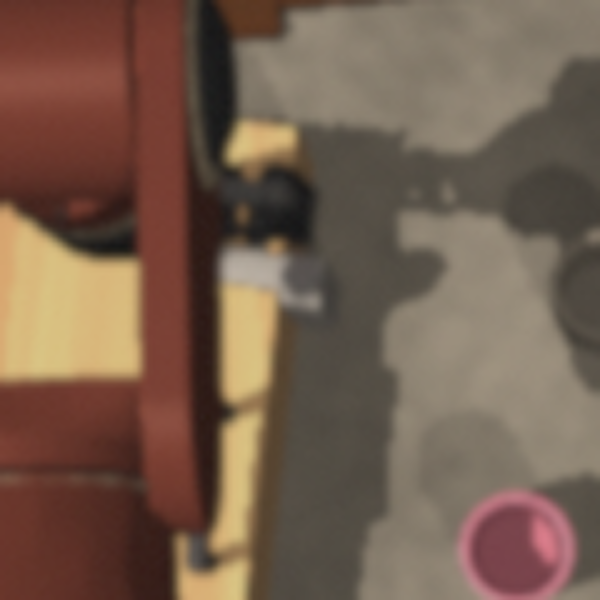

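The view shows the arm over the latch, with the open fingers at about (222,190) straddling the pin and the lever still home. Next I descend and grip.

Request:
{"name": "apply_moves", "arguments": {"series": [{"jaw": 0, "dx": 3, "dy": 4, "dz": 30, "turn": 0}, {"jaw": 0, "dx": 3, "dy": 4, "dz": 60, "turn": 0}, {"jaw": 0, "dx": 3, "dy": 4, "dz": 85, "turn": 0}, {"jaw": 0, "dx": 3, "dy": 4, "dz": 98, "turn": 0}, {"jaw": 0.5, "dx": 3, "dy": 4, "dz": 98, "turn": 0}]}}

```text
time: 3.27
tool_pos: [0.5972, 0.1068, 0.1381]
tool_rot: [-0.004, 0.052, 0.999, -0.0]
contact_force: [0.1, 0.7, -1.1]
gripper_width: 0.882
grasp_force: 0.0
```

Request:
{"name": "apply_moves", "arguments": {"series": [{"jaw": 0.8, "dx": 0, "dy": 0, "dz": 0, "turn": 0}, {"jaw": 0.9, "dx": 0, "dy": 0, "dz": 0, "turn": 0}, {"jaw": 0.9, "dx": 0, "dy": 0, "dz": 0, "turn": 0}, {"jaw": 0.9, "dx": 0, "dy": 0, "dz": 0, "turn": 0}, {"jaw": 0.9, "dx": 0, "dy": 0, "dz": 0, "turn": 0}]}}

```text
time: 3.68
tool_pos: [0.6008, 0.1032, 0.1441]
tool_rot: [0.001, 0.053, 0.999, -0.004]
contact_force: [-3.7, -10.8, 13.9]
gripper_width: 0.151
grasp_force: 46.7
```

Request:
{"name": "apply_moves", "arguments": {"series": [{"jaw": 0.9, "dx": -7, "dy": 0, "dz": 0, "turn": 0}, {"jaw": 0.9, "dx": -14, "dy": -2, "dz": 0, "turn": 0}, {"jaw": 0.9, "dx": -21, "dy": -4, "dz": 0, "turn": 0}, {"jaw": 0.9, "dx": -28, "dy": -7, "dz": 0, "turn": 0}, {"jaw": 0.9, "dx": -34, "dy": -11, "dz": 0, "turn": 0}]}}

```text
time: 4.1
tool_pos: [0.6324, 0.089, 0.1444]
tool_rot: [-0.001, 0.053, 0.999, -0.003]
contact_force: [-6.9, -9.4, 4.7]
gripper_width: 0.145
grasp_force: 58.7
```

```bash
python3 -c "
from h import *
s=state();print(toc(s['tool_pos']).round(4),np.round(s['contact_force'],1),s['grasp_force'])"
```

```text
[-0.0724 -0.0921  0.1444] [-6.9 -9.4  4.7] 58.700940012931824
```

Request:
{"name": "apply_moves", "arguments": {"series": [{"jaw": 0.9, "dx": -11, "dy": -10, "dz": 0, "turn": 0}, {"jaw": 0.9, "dx": -18, "dy": -22, "dz": 0, "turn": 0}, {"jaw": 0.9, "dx": -23, "dy": -36, "dz": 0, "turn": 0}, {"jaw": 0.9, "dx": -24, "dy": -50, "dz": 0, "turn": 0}, {"jaw": 0.9, "dx": -21, "dy": -65, "dz": 0, "turn": 0}]}}

```text
time: 4.52
tool_pos: [0.6514, 0.0251, 0.1451]
tool_rot: [0.006, 0.053, 0.999, 0.001]
contact_force: [-1.3, 5.3, -5.1]
gripper_width: 0.143
grasp_force: 58.7
```

Request:
{"name": "apply_moves", "arguments": {"series": [{"jaw": 0.9, "dx": 2, "dy": -6, "dz": 0, "turn": 0}, {"jaw": 0.9, "dx": 5, "dy": -12, "dz": 0, "turn": 0}, {"jaw": 0.9, "dx": 5, "dy": -12, "dz": 0, "turn": 0}, {"jaw": 0.5, "dx": 5, "dy": -12, "dz": 0, "turn": 0}, {"jaw": 0.2, "dx": 5, "dy": -12, "dz": 0, "turn": 0}]}}

```text
time: 4.93
tool_pos: [0.6407, 0.013, 0.1429]
tool_rot: [0.0, 0.053, 0.999, -0.0]
contact_force: [-0.2, 1.2, -0.8]
gripper_width: 0.418
grasp_force: 0.0
```

```bash
python3 -c "
from h import *
s=state();print(toc(s['tool_pos']).round(4),np.round(s['contact_force'],1),s['grasp_force'],s['gripper_width'])"
```

```text
[-0.147  -0.1084  0.1429] [-0.2  1.2 -0.8] 0.0 0.41792115760390125
```

Request:
{"name": "apply_moves", "arguments": {"series": [{"jaw": 0.0, "dx": 0, "dy": 0, "dz": -8, "turn": 0}, {"jaw": 0.0, "dx": 0, "dy": 0, "dz": -40, "turn": 0}, {"jaw": 0.0, "dx": 0, "dy": 0, "dz": -75, "turn": 0}, {"jaw": 0.0, "dx": 35, "dy": 12, "dz": -90, "turn": 0}, {"jaw": 0.0, "dx": 74, "dy": 26, "dz": -90, "turn": 0}]}}

```text
time: 5.35
tool_pos: [0.5726, 0.0464, 0.2389]
tool_rot: [0.005, 0.054, 0.999, -0.0]
contact_force: [1.1, 0.2, 1.0]
gripper_width: 0.998
grasp_force: 0.0
```

Request:
{"name": "apply_moves", "arguments": {"series": [{"jaw": 0.0, "dx": 38, "dy": 14, "dz": 0, "turn": 0}, {"jaw": 0.0, "dx": 76, "dy": 28, "dz": 0, "turn": 0}, {"jaw": 0.0, "dx": 83, "dy": 31, "dz": 0, "turn": 0}, {"jaw": 0.0, "dx": 83, "dy": 31, "dz": 0, "turn": 0}, {"jaw": 0.0, "dx": 83, "dy": 31, "dz": 5, "turn": 0}]}}

```text
time: 5.77
tool_pos: [0.4914, 0.0867, 0.2292]
tool_rot: [0.002, 0.052, 0.999, -0.0]
contact_force: [-0.1, -0.2, -0.3]
gripper_width: 1.001
grasp_force: 0.0
```

```bash
python3 -c "
from h import *
s=state();print(toc(s['tool_pos']).round(4),rel(tow((-.09,.0487,.150)),YAW))
f=grab_frame('side');save(f,'s1.png',(150,120,290,240),4)"
```

```text
[-0.0896  0.0479  0.2292] ([1.2, -0.4, 79.1], np.float64(0.001))
```

View pics/s1.png

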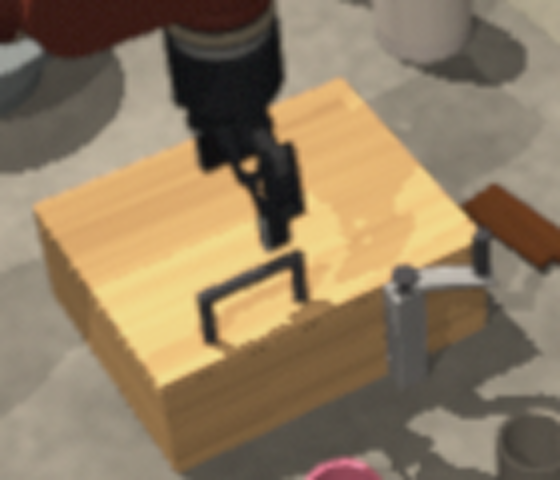

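The lever now lies clear in front of the lid, with its pin at about (270,184) and its pivot at (251,190). The gripper is over the handle bar, so I descend and grip it.

Request:
{"name": "apply_moves", "arguments": {"series": [{"jaw": 0.0, "dx": 0, "dy": 0, "dz": 30, "turn": 0}, {"jaw": 0.0, "dx": 0, "dy": 0, "dz": 60, "turn": 0}, {"jaw": 0.2, "dx": 0, "dy": 0, "dz": 79, "turn": 0}, {"jaw": 0.5, "dx": 0, "dy": 0, "dz": 79, "turn": 0}, {"jaw": 0.7, "dx": 0, "dy": 0, "dz": 79, "turn": 0}]}}

```text
time: 6.23
tool_pos: [0.4906, 0.0859, 0.1471]
tool_rot: [-0.002, 0.053, 0.999, -0.0]
contact_force: [0.5, -0.2, -0.1]
gripper_width: 0.602
grasp_force: 0.0
```

Request:
{"name": "apply_moves", "arguments": {"series": [{"jaw": 0.9, "dx": 0, "dy": 0, "dz": 0, "turn": 0}, {"jaw": 0.9, "dx": 0, "dy": 0, "dz": 0, "turn": 0}, {"jaw": 0.9, "dx": 0, "dy": 0, "dz": 0, "turn": 0}, {"jaw": 0.9, "dx": 0, "dy": 0, "dz": 0, "turn": 0}]}}

```text
time: 6.57
tool_pos: [0.4922, 0.0881, 0.1506]
tool_rot: [0.002, 0.053, 0.999, 0.002]
contact_force: [1.5, 5.3, 1.5]
gripper_width: 0.118
grasp_force: 58.4
```

```bash
python3 -c "
from h import *
s=state();print(toc(s['tool_pos']).round(4),np.round(s['contact_force'],1))
a0=np.arctan2(55,200);r=np.hypot(200,55)
for t in np.arange(0,1.9,.1): print(t.round(2),(r*np.cos(a0+t)-200).round(1)*-1,-(r*np.sin(a0+t)-55).round(1))"
```

```text
[-0.0881  0.0473  0.1506] [1.5 5.3 1.5]
0.0 -0.0 0.0
0.1 6.5 -19.7
0.2 14.9 -38.6
0.3 25.2 -56.6
0.4 37.2 -73.5
0.5 50.9 -89.2
0.6 66.0 -103.3
0.7 82.5 -115.9
0.8 100.1 -126.8
0.9 118.8 -135.9
1.0 138.2 -143.0
1.1 158.3 -148.2
1.2 178.8 -151.3
1.3 199.5 -152.4
1.4 220.2 -151.4
1.5 240.7 -148.4
1.6 260.8 -143.3
1.7 280.3 -136.2
1.8 299.0 -127.3
```

Request:
{"name": "apply_moves", "arguments": {"series": [{"jaw": 0.9, "dx": 0, "dy": 1.5, "dz": -6, "turn": 0}, {"jaw": 0.9, "dx": 0, "dy": 4, "dz": -14, "turn": 0}, {"jaw": 0.9, "dx": 0, "dy": 9, "dz": -25, "turn": 0}, {"jaw": 0.9, "dx": 0, "dy": 15, "dz": -38.6, "turn": 0}, {"jaw": 0.9, "dx": 0, "dy": 25.2, "dz": -56.6, "turn": 0}]}}

```text
time: 6.98
tool_pos: [0.4944, 0.1109, 0.205]
tool_rot: [0.002, 0.053, 0.999, -0.001]
contact_force: [7.9, -1.8, -6.1]
gripper_width: 0.115
grasp_force: 58.5
```

Request:
{"name": "apply_moves", "arguments": {"series": [{"jaw": 0.9, "dx": 0, "dy": 12, "dz": -16.9, "turn": 0}, {"jaw": 0.9, "dx": 0, "dy": 25.7, "dz": -32.6, "turn": 0}, {"jaw": 0.9, "dx": 0, "dy": 40.8, "dz": -46.7, "turn": 0}, {"jaw": 0.9, "dx": 0, "dy": 57.3, "dz": -59.3, "turn": 0}, {"jaw": 0.9, "dx": 0, "dy": 74.9, "dz": -70.2, "turn": 0}]}}

```text
time: 7.4
tool_pos: [0.5021, 0.1837, 0.2791]
tool_rot: [0.002, 0.054, 0.999, -0.004]
contact_force: [-0.9, -12.6, 8.2]
gripper_width: 0.115
grasp_force: 58.4
```

```bash
python3 -c "
from h import *
s=state();p=toc(s['tool_pos']);print(p.round(4),np.round(s['contact_force'],1),'lid',np.arctan2(p[2]-.095,.11-p[0])-.2684,'r',np.hypot(p[2]-.095,.11-p[0]))"
```

```text
[0.008  0.0475 0.2791] [ -0.9 -12.6   8.2] lid 0.7964333396552743 r 0.21042726077435034
```

Going well; I'll continue the arc from 0.8 to 1.75.

Request:
{"name": "apply_moves", "arguments": {"series": [{"jaw": 0.9, "dx": 0, "dy": 18.7, "dz": -9.1, "turn": 0}, {"jaw": 0.9, "dx": 0, "dy": 38.1, "dz": -16.2, "turn": 0}, {"jaw": 0.9, "dx": 0, "dy": 58.2, "dz": -21.4, "turn": 0}, {"jaw": 0.9, "dx": 0, "dy": 78.7, "dz": -24.5, "turn": 0}, {"jaw": 0.9, "dx": 0, "dy": 99.4, "dz": -25.6, "turn": 0}]}}

```text
time: 7.82
tool_pos: [0.5128, 0.285, 0.3068]
tool_rot: [0.003, 0.053, 0.999, -0.0]
contact_force: [-2.0, -4.1, 9.2]
gripper_width: 0.111
grasp_force: 60.4
```

Request:
{"name": "apply_moves", "arguments": {"series": [{"jaw": 0.9, "dx": 0, "dy": 20.7, "dz": 1, "turn": 0}, {"jaw": 0.9, "dx": 0, "dy": 41.2, "dz": 4, "turn": 0}, {"jaw": 0.9, "dx": 0, "dy": 61.3, "dz": 9.1, "turn": 0}, {"jaw": 0.9, "dx": 0, "dy": 80.8, "dz": 16.2, "turn": 0}, {"jaw": 0.9, "dx": 0, "dy": 90, "dz": 20.5, "turn": 0}]}}

```text
time: 8.23
tool_pos: [0.5223, 0.3765, 0.2839]
tool_rot: [0.003, 0.052, 0.999, 0.001]
contact_force: [-0.0, -1.9, 8.2]
gripper_width: 0.118
grasp_force: 63.8
```

```bash
python3 -c "
from h import *
s=state();p=toc(s['tool_pos']);print(p.round(4),np.round(s['contact_force'],1),'lid',np.arctan2(p[2]-.095,.11-p[0])-.2684,'r',np.hypot(p[2]-.095,.11-p[0]))
f=grab_frame('side');save(f,'s2.png',(100,60,290,240),3.3)"
```

```text
[0.2019 0.0478 0.2839] [-0.  -1.9  8.2] lid 1.7550471122509055 r 0.21006915634127926
```

View pics/s2.png

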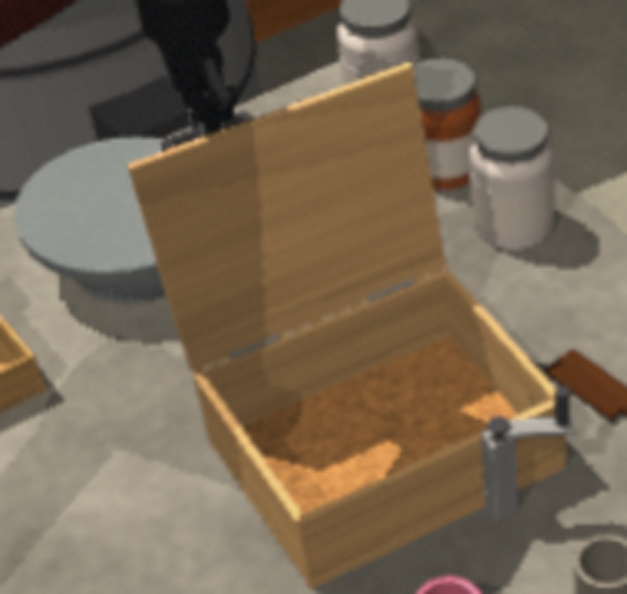

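The lid stands open at about 1.75 rad, the cork floor is empty, and the lever is parked clear at (271,182). Releasing the handle with the jaws only half open.

Request:
{"name": "apply_moves", "arguments": {"series": [{"jaw": 0.7, "dx": 0, "dy": 0, "dz": 0, "turn": 0}, {"jaw": 0.6, "dx": 0, "dy": 0, "dz": 0, "turn": 0}, {"jaw": 0.6, "dx": 0, "dy": 0, "dz": -2, "turn": 0}, {"jaw": 0.6, "dx": 0, "dy": 0, "dz": -15, "turn": 0}, {"jaw": 0.6, "dx": 0, "dy": 0, "dz": -40, "turn": 0}]}}

```text
time: 8.7
tool_pos: [0.5194, 0.3728, 0.3166]
tool_rot: [-0.004, 0.053, 0.999, -0.003]
contact_force: [0.0, 0.2, -0.8]
gripper_width: 0.4
grasp_force: 0.0
```

Request:
{"name": "apply_moves", "arguments": {"series": [{"jaw": 0.6, "dx": 0, "dy": 0, "dz": -30, "turn": 0}, {"jaw": 0.4, "dx": -10, "dy": -35, "dz": -45, "turn": 0}, {"jaw": 0.2, "dx": -20, "dy": -75, "dz": -45, "turn": 0}, {"jaw": 0.1, "dx": -30, "dy": -115, "dz": -45, "turn": 0}, {"jaw": 0.1, "dx": -40, "dy": -155, "dz": -45, "turn": 0}]}}

```text
time: 9.12
tool_pos: [0.5441, 0.2139, 0.3666]
tool_rot: [0.0, 0.053, 0.999, -0.0]
contact_force: [0.8, 0.6, 0.2]
gripper_width: 0.902
grasp_force: 0.0
```

```bash
python3 -c "
from h import *
ft=grab_frame('top');fs=grab_frame('side');g=grey([ft,fs]);print(g)
for x in g: print(rel([*x[0],.25],YAW))
s=state();print(toc(s['tool_pos']))
save(fs,'s3.png',(130,60,330,280),2.7)"
```

```text
[(array([ 0.5959, -0.1142]), 2, np.float64(0.9))]
([-86.9, -321.1, 115.9], np.float64(-0.003))
[0.04309171 0.00870987 0.36585883]
```

View pics/s3.png

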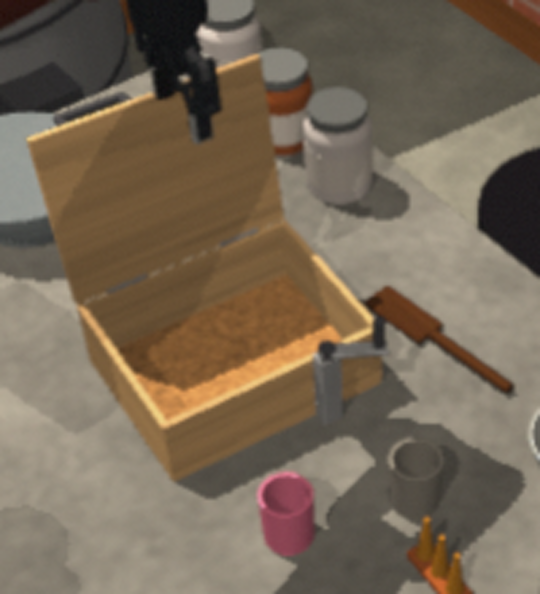

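Lid stays open and the gripper is free; tumbler A stands at about (284,237) in the side view. Moving over it.

Request:
{"name": "apply_moves", "arguments": {"series": [{"jaw": 0.0, "dx": -10, "dy": -38, "dz": 5, "turn": 0}, {"jaw": 0.0, "dx": -20, "dy": -76, "dz": 10, "turn": 0}, {"jaw": 0.0, "dx": -30, "dy": -114, "dz": 15, "turn": 0}, {"jaw": 0.0, "dx": -40, "dy": -152, "dz": 20, "turn": 0}, {"jaw": 0.0, "dx": -50, "dy": -190, "dz": 25, "turn": 0}]}}

```text
time: 9.73
tool_pos: [0.5739, 0.0215, 0.3403]
tool_rot: [-0.0, 0.052, 0.999, 0.0]
contact_force: [0.1, 0.9, 0.1]
gripper_width: 0.997
grasp_force: 0.0
```

Request:
{"name": "apply_moves", "arguments": {"series": [{"jaw": 0.0, "dx": -10, "dy": -35, "dz": 12, "turn": 0}, {"jaw": 0.0, "dx": -20, "dy": -70, "dz": 30, "turn": 0}, {"jaw": 0.0, "dx": -30, "dy": -105, "dz": 50, "turn": 0}, {"jaw": 0.0, "dx": -37, "dy": -131, "dz": 75, "turn": 0}, {"jaw": 0.0, "dx": -37, "dy": -131, "dz": 91, "turn": 0}]}}

```text
time: 10.15
tool_pos: [0.5968, -0.1155, 0.2466]
tool_rot: [-0.001, 0.055, 0.999, -0.001]
contact_force: [-0.8, 0.2, -1.9]
gripper_width: 1.002
grasp_force: 0.0
```

```bash
python3 -c "
from h import *
fs=grab_frame('side');ft=grab_frame('top');print(grey([fs,ft]),grey([ft,fs]))
print(rel([.5961,-.1148,.055],YAW))"
```

```text
[(array([ 0.5921, -0.1165]), 2, np.float64(3.2)), (array([ 0.6369, -0.317 ]), 2, np.float64(0.6))] [(array([ 0.6369, -0.317 ]), 2, np.float64(0.6)), (array([ 0.5921, -0.1165]), 2, np.float64(3.2))]
([2.1, -3.7, 196.4], np.float64(0.002))
```

Request:
{"name": "apply_moves", "arguments": {"series": [{"jaw": 0.0, "dx": 1, "dy": -2, "dz": 40, "turn": 0}, {"jaw": 0.0, "dx": 1, "dy": -2, "dz": 80, "turn": 0}, {"jaw": 0.0, "dx": 1, "dy": -2, "dz": 115, "turn": 0}, {"jaw": 0.0, "dx": 1, "dy": -2, "dz": 135, "turn": 0}, {"jaw": 0.0, "dx": 1, "dy": -2, "dz": 140, "turn": 0}]}}

```text
time: 10.87
tool_pos: [0.5939, -0.1124, 0.1058]
tool_rot: [-0.003, 0.052, 0.999, 0.001]
contact_force: [-0.3, 0.4, 0.2]
gripper_width: 1.001
grasp_force: 0.0
```

```bash
python3 -c "
from h import *
print(rel([.5961,-.1148,.055],YAW), state()['contact_force'])
fs=grab_frame('side');save(fs,'s4.png',(240,180,340,280),4);print(grey([fs]),proj(fs,[[.5961,-.1148,.075]]))"
```

```text
([-2.7, -2.2, 50.8], np.float64(0.002)) [-0.33127819  0.3505254   0.15589213]
[(array([ 0.5941, -0.117 ]), 1, np.float64(0.5)), (array([ 0.636 , -0.3191]), 1, np.float64(0.4))] [[284.0534015 229.6910729]]
```

View pics/s4.png

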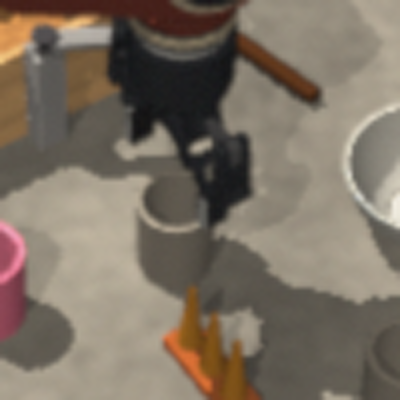

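The open fingers straddle tumbler A (side (284,237)), with the cones clear at (290,268). Descending, then closing softly.

Request:
{"name": "apply_moves", "arguments": {"series": [{"jaw": 0.0, "dx": -2, "dy": -2.5, "dz": 20, "turn": 0}, {"jaw": 0.0, "dx": -2, "dy": -2.5, "dz": 40, "turn": 0}, {"jaw": 0.1, "dx": -2, "dy": -2.5, "dz": 50, "turn": 0}, {"jaw": 0.2, "dx": -2, "dy": -2.5, "dz": 50, "turn": 0}, {"jaw": 0.26, "dx": -2, "dy": -2.5, "dz": 50, "turn": 0}]}}

```text
time: 11.38
tool_pos: [0.5986, -0.1168, 0.0609]
tool_rot: [0.001, 0.053, 0.999, -0.0]
contact_force: [-0.2, 0.4, 0.1]
gripper_width: 0.742
grasp_force: 0.3
```

Request:
{"name": "apply_moves", "arguments": {"series": [{"jaw": 0.27, "dx": 0, "dy": 0, "dz": 0, "turn": 0}, {"jaw": 0.28, "dx": 0, "dy": 0, "dz": 0, "turn": 0}, {"jaw": 0.29, "dx": 0, "dy": 0, "dz": 0, "turn": 0}, {"jaw": 0.3, "dx": 0, "dy": 0, "dz": 0, "turn": 0}, {"jaw": 0.3, "dx": 0, "dy": 0, "dz": 0, "turn": 0}]}}

```text
time: 11.8
tool_pos: [0.598, -0.1169, 0.06]
tool_rot: [0.001, 0.053, 0.999, -0.0]
contact_force: [-0.8, 0.7, 0.6]
gripper_width: 0.705
grasp_force: 0.7
```

```bash
python3 -c "
from h import *
print(rel([.5961,-.1148,.055],YAW), state()['contact_force'],state()['gripper_width'],state()['grasp_force'])"
```

```text
([2.2, 1.9, 5.0], np.float64(0.0)) [-0.75496592  0.71698073  0.6182084 ] 0.7047792346096788 0.7423311460297555
```

Request:
{"name": "apply_moves", "arguments": {"series": [{"jaw": 0.305, "dx": 0, "dy": 0, "dz": 0, "turn": 0}, {"jaw": 0.31, "dx": 0, "dy": 0, "dz": 0, "turn": 0}, {"jaw": 0.31, "dx": 0, "dy": 0, "dz": 0, "turn": 0}]}}

```text
time: 12.05
tool_pos: [0.5977, -0.1168, 0.0593]
tool_rot: [0.0, 0.053, 0.999, 0.0]
contact_force: [1.1, 2.2, 1.0]
gripper_width: 0.688
grasp_force: 0.9
```

Request:
{"name": "apply_moves", "arguments": {"series": [{"jaw": 0.315, "dx": 0, "dy": 0, "dz": 0, "turn": 0}, {"jaw": 0.32, "dx": 0, "dy": 0, "dz": 0, "turn": 0}, {"jaw": 0.32, "dx": 0, "dy": 0, "dz": 0, "turn": 0}]}}

```text
time: 12.3
tool_pos: [0.5977, -0.1168, 0.0593]
tool_rot: [0.0, 0.053, 0.999, 0.0]
contact_force: [-0.5, 2.1, 1.7]
gripper_width: 0.678
grasp_force: 7.1
```

Request:
{"name": "apply_moves", "arguments": {"series": [{"jaw": 0.325, "dx": 0, "dy": 0, "dz": 0, "turn": 0}, {"jaw": 0.33, "dx": 0, "dy": 0, "dz": 0, "turn": 0}, {"jaw": 0.33, "dx": 0, "dy": 0, "dz": 0, "turn": 0}]}}

```text
time: 12.55
tool_pos: [0.5977, -0.1167, 0.0594]
tool_rot: [0.0, 0.053, 0.999, 0.0]
contact_force: [0.1, 2.7, 2.5]
gripper_width: 0.675
grasp_force: 30.5
```

```bash
python3 -c "
from h import *
s=state();print(s['grasp_force'],s['gripper_width'],toc(s['tool_pos']))
print(rel(tow((0,-.065,.072)),YAW))"
```

```text
30.50139372517151 0.6749825002101689 [-0.28061903 -0.07935377  0.05940206]
([14.3, 280.6, -12.5], np.float64(0.0))
```

Request:
{"name": "apply_moves", "arguments": {"series": [{"jaw": 0.322, "dx": 0, "dy": 0, "dz": 0, "turn": 0}, {"jaw": 0.322, "dx": 0, "dy": 0, "dz": 0, "turn": 0}]}}

```text
time: 12.72
tool_pos: [0.5977, -0.1168, 0.0593]
tool_rot: [0.0, 0.053, 0.999, 0.0]
contact_force: [0.2, 1.8, 2.7]
gripper_width: 0.679
grasp_force: 18.8
```

Request:
{"name": "apply_moves", "arguments": {"series": [{"jaw": 0.322, "dx": 0, "dy": 0, "dz": -4, "turn": 0}, {"jaw": 0.322, "dx": 0, "dy": 0, "dz": -12, "turn": 0}, {"jaw": 0.322, "dx": 0, "dy": 0, "dz": -27, "turn": 0}, {"jaw": 0.322, "dx": 0, "dy": 0, "dz": -47, "turn": 0}, {"jaw": 0.322, "dx": 0, "dy": 0, "dz": -67, "turn": 0}]}}

```text
time: 13.13
tool_pos: [0.5965, -0.1171, 0.126]
tool_rot: [-0.001, 0.053, 0.999, -0.0]
contact_force: [-0.1, 0.1, -1.3]
gripper_width: 0.679
grasp_force: 18.1
```

Request:
{"name": "apply_moves", "arguments": {"series": [{"jaw": 0.322, "dx": 0, "dy": 0, "dz": -25, "turn": 0}, {"jaw": 0.322, "dx": 0, "dy": 0, "dz": -50, "turn": 0}, {"jaw": 0.322, "dx": 0, "dy": 0, "dz": -75, "turn": 0}, {"jaw": 0.322, "dx": 0, "dy": 5, "dz": -100, "turn": 0}, {"jaw": 0.322, "dx": 0, "dy": 15, "dz": -115, "turn": 0}]}}

```text
time: 13.55
tool_pos: [0.5996, -0.1033, 0.2447]
tool_rot: [0.002, 0.054, 0.999, -0.001]
contact_force: [0.3, 0.1, -0.7]
gripper_width: 0.68
grasp_force: 18.1
```

Request:
{"name": "apply_moves", "arguments": {"series": [{"jaw": 0.322, "dx": 1, "dy": 20, "dz": 0, "turn": 0}, {"jaw": 0.322, "dx": 2, "dy": 45, "dz": 0, "turn": 0}, {"jaw": 0.322, "dx": 4, "dy": 75, "dz": 0, "turn": 0}, {"jaw": 0.322, "dx": 6, "dy": 105, "dz": 0, "turn": 0}, {"jaw": 0.322, "dx": 8, "dy": 135, "dz": 0, "turn": 0}]}}

```text
time: 13.97
tool_pos: [0.6049, 0.0338, 0.2411]
tool_rot: [-0.0, 0.053, 0.999, -0.0]
contact_force: [0.5, 0.2, -1.3]
gripper_width: 0.676
grasp_force: 18.1
```

Request:
{"name": "apply_moves", "arguments": {"series": [{"jaw": 0.322, "dx": 1, "dy": 30, "dz": 0, "turn": 0}, {"jaw": 0.322, "dx": 3, "dy": 60, "dz": 0, "turn": 0}, {"jaw": 0.322, "dx": 5, "dy": 90, "dz": 0, "turn": 0}, {"jaw": 0.322, "dx": 6, "dy": 115, "dz": 0, "turn": 0}, {"jaw": 0.322, "dx": 6, "dy": 128, "dz": 0, "turn": 0}]}}

```text
time: 14.38
tool_pos: [0.6124, 0.1633, 0.241]
tool_rot: [-0.0, 0.052, 0.999, -0.0]
contact_force: [-1.1, -0.3, -2.6]
gripper_width: 0.677
grasp_force: 18.1
```

```bash
python3 -c "
from h import *
s=state();print(s['grasp_force'],toc(s['tool_pos']))
print(rel(tow((0,-.065,.072)),YAW))"
```

```text
18.11469590109482 [-0.00059183 -0.0643711   0.24099129]
([-0.7, 0.6, 169.0], np.float64(0.002))
```

Request:
{"name": "apply_moves", "arguments": {"series": [{"jaw": 0.322, "dx": 0, "dy": 0, "dz": 20, "turn": 0}, {"jaw": 0.322, "dx": 0, "dy": 0, "dz": 50, "turn": 0}, {"jaw": 0.322, "dx": 0, "dy": 0, "dz": 85, "turn": 0}, {"jaw": 0.322, "dx": 0, "dy": 0, "dz": 115, "turn": 0}, {"jaw": 0.322, "dx": 0, "dy": 0, "dz": 140, "turn": 0}]}}

```text
time: 14.8
tool_pos: [0.6118, 0.1599, 0.0983]
tool_rot: [-0.001, 0.053, 0.999, -0.001]
contact_force: [0.4, -0.8, -2.0]
gripper_width: 0.68
grasp_force: 18.1
```

Request:
{"name": "apply_moves", "arguments": {"series": [{"jaw": 0.322, "dx": 0, "dy": 0, "dz": 10, "turn": 0}, {"jaw": 0.322, "dx": 0, "dy": 0, "dz": 17, "turn": 0}, {"jaw": 0.322, "dx": 0, "dy": 0, "dz": 22, "turn": 0}, {"jaw": 0.322, "dx": 0, "dy": 0, "dz": 23, "turn": 0}, {"jaw": 0.322, "dx": 0, "dy": 0, "dz": 23, "turn": 0}]}}

```text
time: 15.22
tool_pos: [0.6141, 0.161, 0.0798]
tool_rot: [0.001, 0.053, 0.999, 0.0]
contact_force: [1.5, 0.7, -0.6]
gripper_width: 0.673
grasp_force: 18.1
```

Request:
{"name": "apply_moves", "arguments": {"series": [{"jaw": 0.322, "dx": 0, "dy": 0, "dz": 2, "turn": 0}, {"jaw": 0.322, "dx": 0, "dy": 0, "dz": 4, "turn": 0}, {"jaw": 0.322, "dx": 0, "dy": 0, "dz": 5.5, "turn": 0}, {"jaw": 0.322, "dx": 0, "dy": 0, "dz": 6.5, "turn": 0}, {"jaw": 0.322, "dx": 0, "dy": 0, "dz": 6.5, "turn": 0}]}}

```text
time: 15.63
tool_pos: [0.6129, 0.1611, 0.0716]
tool_rot: [-0.0, 0.053, 0.999, -0.0]
contact_force: [-0.1, -0.1, -2.1]
gripper_width: 0.682
grasp_force: 18.1
```

Request:
{"name": "apply_moves", "arguments": {"series": [{"jaw": 0.322, "dx": 0, "dy": 0, "dz": 0.7, "turn": 0}, {"jaw": 0.322, "dx": 0, "dy": 0, "dz": 1.4, "turn": 0}, {"jaw": 0.322, "dx": 0, "dy": 0, "dz": 1.5, "turn": 0}, {"jaw": 0.322, "dx": 0, "dy": 0, "dz": 1.5, "turn": 0}]}}

```text
time: 15.97
tool_pos: [0.6135, 0.1611, 0.0713]
tool_rot: [0.0, 0.053, 0.999, 0.0]
contact_force: [-1.4, -0.9, 5.4]
gripper_width: 0.679
grasp_force: 18.1
```

Request:
{"name": "apply_moves", "arguments": {"series": [{"jaw": 0.31, "dx": 0, "dy": 0, "dz": 0, "turn": 0}, {"jaw": 0.25, "dx": 0, "dy": 0, "dz": 0, "turn": 0}, {"jaw": 0.1, "dx": 0, "dy": 0, "dz": 0, "turn": 0}, {"jaw": 0.05, "dx": 0, "dy": 0, "dz": -5, "turn": 0}, {"jaw": 0.05, "dx": 0, "dy": 0, "dz": -25, "turn": 0}]}}

```text
time: 16.38
tool_pos: [0.6102, 0.1606, 0.0914]
tool_rot: [-0.004, 0.053, 0.999, -0.001]
contact_force: [0.2, 0.2, -1.3]
gripper_width: 0.945
grasp_force: 0.0
```

Request:
{"name": "apply_moves", "arguments": {"series": [{"jaw": 0.0, "dx": 0, "dy": 0, "dz": -35, "turn": 0}, {"jaw": 0.0, "dx": 0, "dy": 0, "dz": -75, "turn": 0}, {"jaw": 0.0, "dx": 0, "dy": 0, "dz": -115, "turn": 0}, {"jaw": 0.0, "dx": -8, "dy": -20, "dz": -140, "turn": 0.12}, {"jaw": 0.0, "dx": -15, "dy": -58, "dz": -140, "turn": 0.24}]}}

```text
time: 16.8
tool_pos: [0.6255, 0.1042, 0.2448]
tool_rot: [0.007, 0.172, 0.985, 0.002]
contact_force: [1.2, -0.8, 0.4]
gripper_width: 1.002
grasp_force: 0.0
```

```bash
python3 -c "
from h import *
fs=grab_frame('side');ft=grab_frame('top');print(grey([fs,ft]),grey([ft,fs]))
s=state();print(s['joint_pos'],s['tool_pos']);print(rel([.6369,-.317,.22],YAW-.8))
a=[grey([fs],.012)];print(a,[toc([*x[0],0]) for x in a[0]])"
```

```text
[(array([ 0.6363, -0.3173]), 2, np.float64(0.7)), (array([0.6156, 0.1666]), 2, np.float64(2.3))] [(array([ 0.6363, -0.3173]), 2, np.float64(0.7)), (array([0.6156, 0.1666]), 2, np.float64(2.3))]
[ 4.48423070e-02  7.44200399e-02  1.61723080e+00  4.07862512e-04
  1.45165042e+00 -1.18113742e+00] [0.6212127  0.10225556 0.23418834]
([-156.5, -389.3, 14.0], np.float64(0.561))
[[(array([ 0.6285, -0.3211]), 1, np.float64(0.3)), (array([0.6127, 0.1553]), 1, np.float64(0.6))]] [array([-0.48056026, -0.13163997,  0.        ]), array([-0.0085135 , -0.06546999,  0.        ])]
```

Request:
{"name": "apply_moves", "arguments": {"series": [{"jaw": 0.0, "dx": -14, "dy": -36, "dz": 0, "turn": 0.11}, {"jaw": 0.0, "dx": -28, "dy": -72, "dz": 0, "turn": 0.22}, {"jaw": 0.0, "dx": -43, "dy": -108, "dz": 0, "turn": 0.33}, {"jaw": 0.0, "dx": -57, "dy": -144, "dz": 0, "turn": 0.44}, {"jaw": 0.0, "dx": -72, "dy": -180, "dz": 0, "turn": 0.55}]}}

```text
time: 17.57
tool_pos: [0.6281, -0.0923, 0.2344]
tool_rot: [-0.001, 0.434, 0.901, -0.0]
contact_force: [0.7, 0.8, 0.7]
gripper_width: 0.998
grasp_force: 0.0
```

```bash
python3 -c "
from h import *
fs=grab_frame('side');ft=grab_frame('top');print(grey([fs,ft]));print(rel([.6366,-.3172,.22],YAW-.8))"
```

```text
[(array([ 0.6356, -0.3176]), 2, np.float64(0.9)), (array([0.6162, 0.1658]), 2, np.float64(1.2))]
([-181.1, -134.4, 14.0], np.float64(0.011))
```

Request:
{"name": "apply_moves", "arguments": {"series": [{"jaw": 0.0, "dx": -32, "dy": -24, "dz": 0, "turn": 0.01}, {"jaw": 0.0, "dx": -64, "dy": -48, "dz": 0, "turn": 0.01}, {"jaw": 0.0, "dx": -96, "dy": -71, "dz": 0, "turn": 0.01}, {"jaw": 0.0, "dx": -128, "dy": -95, "dz": 0, "turn": 0.01}, {"jaw": 0.0, "dx": -158, "dy": -117, "dz": 5, "turn": 0.01}]}}

```text
time: 18.18
tool_pos: [0.637, -0.2881, 0.2311]
tool_rot: [0.001, 0.436, 0.9, 0.0]
contact_force: [0.3, 0.4, 0.5]
gripper_width: 0.998
grasp_force: 0.0
```

Request:
{"name": "apply_moves", "arguments": {"series": [{"jaw": 0.0, "dx": -16, "dy": -12, "dz": 8, "turn": 0}, {"jaw": 0.0, "dx": -22, "dy": -17, "dz": 20, "turn": 0}, {"jaw": 0.0, "dx": -22, "dy": -17, "dz": 50, "turn": 0}, {"jaw": 0.0, "dx": -22, "dy": -17, "dz": 80, "turn": 0}, {"jaw": 0.0, "dx": -22, "dy": -17, "dz": 100, "turn": 0}]}}

```text
time: 18.6
tool_pos: [0.6354, -0.3127, 0.1259]
tool_rot: [-0.002, 0.436, 0.9, 0.001]
contact_force: [-1.2, 0.3, -0.2]
gripper_width: 1.002
grasp_force: 0.0
```

```bash
python3 -c "
from h import *
fs=grab_frame('side');ft=grab_frame('top');print(grey([fs,ft]),grey([fs]));print(rel([.636,-.3173,.055],YAW-.8))
save(fs,'s5.png',(280,180,420,320),3.5)"
```

```text
[(array([ 0.6361, -0.3191]), 1, np.float64(0.7)), (array([0.5873, 0.1266]), 1, np.float64(11.9))] [(array([ 0.6361, -0.3191]), 1, np.float64(0.7)), (array([0.5873, 0.1266]), 1, np.float64(11.9))]
([-1.0, -2.5, 76.6], np.float64(0.003))
```

View pics/s5.png

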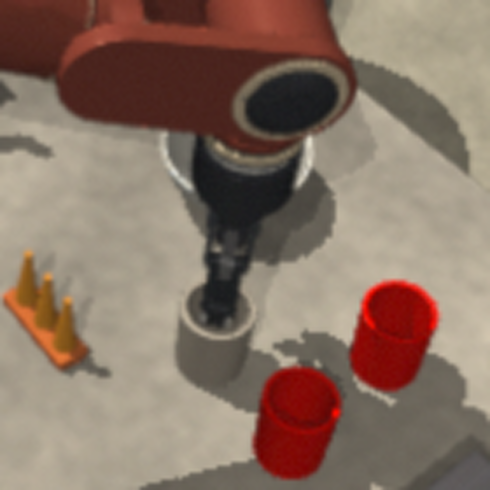

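Tumbler B stands at about (341,276) under the fingers, which lie along the camera's view line. The red look-alikes at (365,300) and (393,275) are clear, so I descend.

Request:
{"name": "apply_moves", "arguments": {"series": [{"jaw": 0.0, "dx": -1, "dy": -3, "dz": 20, "turn": 0}, {"jaw": 0.0, "dx": -1, "dy": -3, "dz": 40, "turn": 0}, {"jaw": 0.0, "dx": -1, "dy": -3, "dz": 60, "turn": 0}, {"jaw": 0.1, "dx": -1, "dy": -3, "dz": 72, "turn": 0}, {"jaw": 0.2, "dx": -1, "dy": -3, "dz": 72, "turn": 0}]}}

```text
time: 19.27
tool_pos: [0.6337, -0.3178, 0.0566]
tool_rot: [-0.001, 0.437, 0.899, 0.0]
contact_force: [0.3, 0.8, -1.2]
gripper_width: 0.803
grasp_force: 0.2
```

Request:
{"name": "apply_moves", "arguments": {"series": [{"jaw": 0.26, "dx": 0, "dy": 0, "dz": 0, "turn": 0}, {"jaw": 0.28, "dx": 0, "dy": 0, "dz": 0, "turn": 0}, {"jaw": 0.29, "dx": 0, "dy": 0, "dz": 0, "turn": 0}, {"jaw": 0.3, "dx": 0, "dy": 0, "dz": 0, "turn": 0}, {"jaw": 0.3, "dx": 0, "dy": 0, "dz": 0, "turn": 0}]}}

```text
time: 19.68
tool_pos: [0.636, -0.3194, 0.0608]
tool_rot: [0.002, 0.438, 0.899, 0.0]
contact_force: [1.4, 0.5, 4.6]
gripper_width: 0.699
grasp_force: 11.0
```

Request:
{"name": "apply_moves", "arguments": {"series": [{"jaw": 0.305, "dx": 0, "dy": 0, "dz": 0, "turn": 0}, {"jaw": 0.31, "dx": 0, "dy": 0, "dz": 0, "turn": 0}, {"jaw": 0.315, "dx": 0, "dy": 0, "dz": 0, "turn": 0}, {"jaw": 0.315, "dx": 0, "dy": 0, "dz": 0, "turn": 0}]}}

```text
time: 20.02
tool_pos: [0.6361, -0.3194, 0.0611]
tool_rot: [0.002, 0.438, 0.899, 0.0]
contact_force: [2.3, 2.1, 7.9]
gripper_width: 0.693
grasp_force: 36.2
```

Closing on that last step overshot the squeeze limit, so I'm backing off now.

Request:
{"name": "apply_moves", "arguments": {"series": [{"jaw": 0.305, "dx": 0, "dy": 0, "dz": 0, "turn": 0}, {"jaw": 0.305, "dx": 0, "dy": 0, "dz": 0, "turn": 0}]}}

```text
time: 20.18
tool_pos: [0.6361, -0.3195, 0.061]
tool_rot: [0.002, 0.438, 0.899, 0.0]
contact_force: [2.1, 1.2, 5.9]
gripper_width: 0.693
grasp_force: 26.2
```

Request:
{"name": "apply_moves", "arguments": {"series": [{"jaw": 0.301, "dx": 0, "dy": 0, "dz": 0, "turn": 0}, {"jaw": 0.301, "dx": 0, "dy": 0, "dz": 0, "turn": 0}]}}

```text
time: 20.35
tool_pos: [0.636, -0.3195, 0.0609]
tool_rot: [0.002, 0.438, 0.899, 0.0]
contact_force: [2.4, 1.8, 6.2]
gripper_width: 0.697
grasp_force: 16.7
```

Request:
{"name": "apply_moves", "arguments": {"series": [{"jaw": 0.301, "dx": 0, "dy": 0, "dz": -4, "turn": 0}, {"jaw": 0.301, "dx": 0, "dy": 0, "dz": -12, "turn": 0}, {"jaw": 0.301, "dx": 0, "dy": 0, "dz": -27, "turn": 0}, {"jaw": 0.301, "dx": 0, "dy": 0, "dz": -47, "turn": 0}, {"jaw": 0.301, "dx": 0, "dy": 0, "dz": -67, "turn": 0}]}}

```text
time: 20.77
tool_pos: [0.6335, -0.3187, 0.1257]
tool_rot: [-0.001, 0.438, 0.899, -0.0]
contact_force: [0.9, 0.1, -1.4]
gripper_width: 0.7
grasp_force: 16.4
```

```bash
python3 -c "
from h import *
s=state();print(s['grasp_force'],s['joint_pos'].round(2) if hasattr(s['joint_pos'],'round') else s['joint_pos'])
print(rel(tow((0,.06,.25)),YAW));print(rel([*tow((-.25,.06,.25))[:2],.25],YAW))"
```

```text
16.367958083865233 [-0.57  0.34  1.5  -0.    1.31 -1.24]
([479.6, 191.8, -123.6], np.float64(-0.8))
([300.3, 17.6, -123.8], np.float64(-0.8))
```

Request:
{"name": "apply_moves", "arguments": {"series": [{"jaw": 0.301, "dx": 0, "dy": 0, "dz": -25, "turn": 0}, {"jaw": 0.301, "dx": 4, "dy": 1, "dz": -52, "turn": 0}, {"jaw": 0.301, "dx": 14, "dy": 5, "dz": -80, "turn": 0}, {"jaw": 0.301, "dx": 30, "dy": 12, "dz": -105, "turn": -0.05}, {"jaw": 0.301, "dx": 54, "dy": 21, "dz": -120, "turn": -0.12}]}}

```text
time: 21.18
tool_pos: [0.6182, -0.2648, 0.2502]
tool_rot: [0.003, 0.383, 0.924, -0.001]
contact_force: [0.9, 1.1, -2.1]
gripper_width: 0.701
grasp_force: 16.4
```

```bash
python3 -c "
from h import *
s=state();print(s['grasp_force'],rel(tow((0,.06,.25)),YAW))"
```

```text
16.37935915554408 ([403.9, 221.1, -2.0], np.float64(-0.679))
```

Request:
{"name": "apply_moves", "arguments": {"series": [{"jaw": 0.301, "dx": 27, "dy": 15, "dz": 0, "turn": -0.1}, {"jaw": 0.301, "dx": 56, "dy": 31, "dz": 0, "turn": -0.2}, {"jaw": 0.301, "dx": 87, "dy": 48, "dz": 0, "turn": -0.31}, {"jaw": 0.301, "dx": 118, "dy": 65, "dz": 0, "turn": -0.42}, {"jaw": 0.301, "dx": 149, "dy": 82, "dz": 0, "turn": -0.52}]}}

```text
time: 21.6
tool_pos: [0.5692, -0.0988, 0.246]
tool_rot: [0.0, 0.13, 0.991, -0.0]
contact_force: [0.9, 0.6, -2.3]
gripper_width: 0.702
grasp_force: 16.4
```

```bash
python3 -c "
from h import *
s=state();print(s['grasp_force'],rel(tow((0,.06,.25)),YAW))"
```

```text
16.373424749763217 ([148.8, 245.7, -4.1], np.float64(-0.155))
```

Request:
{"name": "apply_moves", "arguments": {"series": [{"jaw": 0.301, "dx": 18, "dy": 30, "dz": 0, "turn": -0.08}, {"jaw": 0.301, "dx": 36, "dy": 60, "dz": 0, "turn": -0.155}, {"jaw": 0.301, "dx": 55, "dy": 91, "dz": 0, "turn": -0.155}, {"jaw": 0.301, "dx": 74, "dy": 122, "dz": 0, "turn": -0.155}, {"jaw": 0.301, "dx": 92, "dy": 152, "dz": 0, "turn": -0.155}]}}

```text
time: 22.02
tool_pos: [0.5202, 0.0722, 0.2461]
tool_rot: [0.0, 0.056, 0.998, -0.0]
contact_force: [1.1, 0.2, -1.3]
gripper_width: 0.7
grasp_force: 16.4
```

```bash
python3 -c "
from h import *
s=state();print(s['grasp_force'],rel(tow((0,.06,.25)),YAW))"
```

```text
16.369402561686 ([42.8, 100.7, -4.0], np.float64(-0.005))
```

Request:
{"name": "apply_moves", "arguments": {"series": [{"jaw": 0.301, "dx": 12, "dy": 28, "dz": 0, "turn": -0.005}, {"jaw": 0.301, "dx": 24, "dy": 56, "dz": 0, "turn": -0.005}, {"jaw": 0.301, "dx": 34, "dy": 80, "dz": 0, "turn": -0.005}, {"jaw": 0.301, "dx": 41, "dy": 96, "dz": 0, "turn": -0.005}, {"jaw": 0.301, "dx": 43, "dy": 101, "dz": 0, "turn": -0.005}]}}

```text
time: 22.43
tool_pos: [0.4886, 0.1779, 0.246]
tool_rot: [0.0, 0.051, 0.999, 0.0]
contact_force: [1.1, 0.4, -1.5]
gripper_width: 0.701
grasp_force: 16.4
```

Request:
{"name": "apply_moves", "arguments": {"series": [{"jaw": 0.301, "dx": 0, "dy": 0, "dz": 15, "turn": 0}, {"jaw": 0.301, "dx": 0, "dy": 0, "dz": 45, "turn": 0}, {"jaw": 0.301, "dx": 0, "dy": 0, "dz": 80, "turn": 0}, {"jaw": 0.301, "dx": 0, "dy": 0, "dz": 110, "turn": 0}, {"jaw": 0.301, "dx": 0, "dy": 0, "dz": 135, "turn": 0}]}}

```text
time: 22.85
tool_pos: [0.489, 0.1749, 0.1084]
tool_rot: [-0.001, 0.053, 0.999, -0.001]
contact_force: [-0.1, -0.1, -1.6]
gripper_width: 0.701
grasp_force: 16.4
```

Request:
{"name": "apply_moves", "arguments": {"series": [{"jaw": 0.301, "dx": 0, "dy": 0, "dz": 10, "turn": 0}, {"jaw": 0.301, "dx": 0, "dy": 0, "dz": 18, "turn": 0}, {"jaw": 0.301, "dx": 0, "dy": 0, "dz": 24, "turn": 0}, {"jaw": 0.301, "dx": 0, "dy": 0, "dz": 27, "turn": 0}, {"jaw": 0.301, "dx": 0, "dy": 0, "dz": 27, "turn": 0}]}}

```text
time: 23.27
tool_pos: [0.4906, 0.1759, 0.0841]
tool_rot: [0.001, 0.053, 0.999, 0.0]
contact_force: [0.4, 0.5, -1.2]
gripper_width: 0.703
grasp_force: 16.4
```

```bash
python3 -c "
from h import *
s=state();print(s['grasp_force'],toc(s['tool_pos']))"
```

```text
16.359445836860687 [-0.00093126  0.05812997  0.08410643]
```

Request:
{"name": "apply_moves", "arguments": {"series": [{"jaw": 0.301, "dx": 0, "dy": 0, "dz": 3, "turn": 0}, {"jaw": 0.301, "dx": 0, "dy": 0, "dz": 6, "turn": 0}, {"jaw": 0.301, "dx": 0, "dy": 0, "dz": 8, "turn": 0}, {"jaw": 0.301, "dx": 0, "dy": 0, "dz": 9, "turn": 0}, {"jaw": 0.301, "dx": 0, "dy": 0, "dz": 9.5, "turn": 0}]}}

```text
time: 23.68
tool_pos: [0.4898, 0.1759, 0.0736]
tool_rot: [-0.0, 0.053, 0.999, -0.0]
contact_force: [0.1, 0.7, -3.5]
gripper_width: 0.702
grasp_force: 16.4
```

Request:
{"name": "apply_moves", "arguments": {"series": [{"jaw": 0.301, "dx": 0, "dy": 0, "dz": 0.7, "turn": 0}, {"jaw": 0.301, "dx": 0, "dy": 0, "dz": 1.4, "turn": 0}, {"jaw": 0.301, "dx": 0, "dy": 0, "dz": 1.4, "turn": 0}, {"jaw": 0.301, "dx": 0, "dy": 0, "dz": 1.4, "turn": 0}]}}

```text
time: 24.02
tool_pos: [0.4902, 0.176, 0.0729]
tool_rot: [0.0, 0.053, 0.999, 0.0]
contact_force: [-0.4, -0.6, 2.3]
gripper_width: 0.698
grasp_force: 16.2
```

Request:
{"name": "apply_moves", "arguments": {"series": [{"jaw": 0.29, "dx": 0, "dy": 0, "dz": 0.3, "turn": 0}, {"jaw": 0.25, "dx": 0, "dy": 0, "dz": 0.3, "turn": 0}, {"jaw": 0.1, "dx": 0, "dy": 0, "dz": 0, "turn": 0}, {"jaw": 0.05, "dx": 0, "dy": 0, "dz": -5, "turn": 0}, {"jaw": 0.05, "dx": 0, "dy": 0, "dz": -25, "turn": 0}]}}

```text
time: 24.43
tool_pos: [0.4873, 0.1753, 0.0944]
tool_rot: [-0.003, 0.053, 0.999, -0.001]
contact_force: [0.0, -0.5, -0.3]
gripper_width: 0.95
grasp_force: 0.0
```

Request:
{"name": "apply_moves", "arguments": {"series": [{"jaw": 0.0, "dx": 0, "dy": 0, "dz": -38, "turn": 0}, {"jaw": 0.0, "dx": 0, "dy": 0, "dz": -78, "turn": 0}, {"jaw": 0.0, "dx": 0, "dy": 0, "dz": -118, "turn": 0}, {"jaw": 0.0, "dx": 0, "dy": 0, "dz": -158, "turn": 0}, {"jaw": 0.3, "dx": 0, "dy": 0, "dz": -198, "turn": 0}]}}

```text
time: 24.85
tool_pos: [0.4894, 0.1758, 0.2978]
tool_rot: [0.0, 0.053, 0.999, 0.0]
contact_force: [1.2, 0.4, 0.1]
gripper_width: 0.885
grasp_force: 0.0
```

Request:
{"name": "apply_moves", "arguments": {"series": [{"jaw": 0.6, "dx": 0, "dy": 0, "dz": -40, "turn": 0}, {"jaw": 0.6, "dx": 0, "dy": 0, "dz": -60, "turn": 0}]}}

```text
time: 25.02
tool_pos: [0.4909, 0.1761, 0.3624]
tool_rot: [0.004, 0.053, 0.999, 0.001]
contact_force: [1.4, -0.1, -0.2]
gripper_width: 0.604
grasp_force: 0.0
```

```bash
python3 -c "
from h import *
s=state();print(toc(s['tool_pos']),rel(tow((.2019,.0478,.284)),YAW))
ft=grab_frame('top');fs=grab_frame('side')
a=fs['pixels'][70:250,110:330,::-1]; b=ft['pixels'][130:310,110:330,::-1]
cv2.imwrite('pics/c6.png',cv2.resize(np.hstack([a,b]),None,fx=1.8,fy=1.8,interpolation=cv2.INTER_CUBIC))
print([ (x,toc([*x[0],0])) for x in grey([fs],.012)])"
```

```text
[-0.00071166  0.05787617  0.36238092] ([-9.5, 202.4, 79.0], np.float64(0.0))
[((array([0.6101, 0.1546]), 1, np.float64(0.6)), array([-0.00948495, -0.06295876,  0.        ])), ((array([0.4858, 0.1726]), 1, np.float64(0.6)), array([-0.00475168,  0.06254855,  0.        ]))]
```

View pics/c6.png

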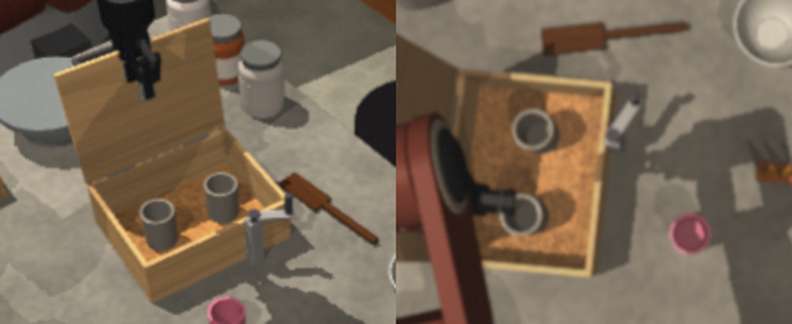

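Both tumblers stand upright on the cork (side crop (158,222) and (222,195)) and the lid is still open. Going back to the handle.

Request:
{"name": "apply_moves", "arguments": {"series": [{"jaw": 0.6, "dx": -2, "dy": 35, "dz": -8, "turn": 0}, {"jaw": 0.6, "dx": -4, "dy": 75, "dz": -8, "turn": 0}, {"jaw": 0.6, "dx": -6, "dy": 115, "dz": -8, "turn": 0}, {"jaw": 0.6, "dx": -8, "dy": 155, "dz": -8, "turn": 0}, {"jaw": 0.6, "dx": -10, "dy": 190, "dz": -8, "turn": 0}]}}

```text
time: 25.58
tool_pos: [0.5191, 0.3657, 0.3605]
tool_rot: [-0.002, 0.053, 0.999, -0.001]
contact_force: [0.3, -0.5, 1.5]
gripper_width: 0.403
grasp_force: 0.0
```

Request:
{"name": "apply_moves", "arguments": {"series": [{"jaw": 0.6, "dx": 0, "dy": 14, "dz": 0, "turn": 0}, {"jaw": 0.6, "dx": 0, "dy": 14, "dz": 0, "turn": 0}]}}

```text
time: 25.75
tool_pos: [0.5204, 0.38, 0.3599]
tool_rot: [-0.002, 0.051, 0.999, -0.001]
contact_force: [-0.2, 0.2, 0.1]
gripper_width: 0.399
grasp_force: 0.0
```

```bash
python3 -c "
from h import *
s=state();print(toc(s['tool_pos']),rel(tow((.2035,.0478,.286)),YAW))
fs=grab_frame('side');save(fs,'s7.png',(110,60,210,150),5)
print(proj(fs,[tow((.2035,.0478+k*.038,.284)) for k in(-1,1)])-[110,60])"
```

```text
[0.20509668 0.05011741 0.3598644 ] ([-2.6, -1.4, 73.9], np.float64(0.004))
[[63.86141895 33.82549379]
 [40.63115081 42.11705727]]
```

View pics/s7.png

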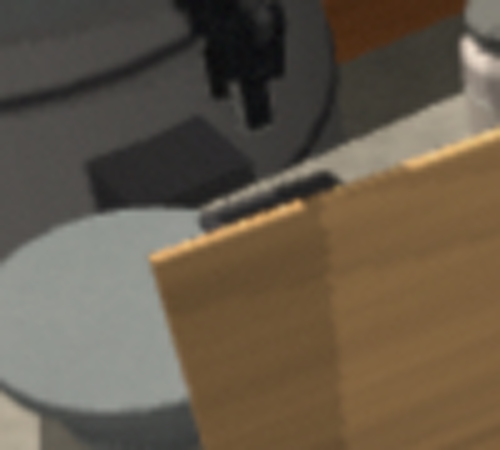

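The bar shows at side (151,103)–(177,96), matching the prediction within 1–2 px. Descending and gripping.

Request:
{"name": "apply_moves", "arguments": {"series": [{"jaw": 0.6, "dx": -1, "dy": -1, "dz": 20, "turn": 0}, {"jaw": 0.6, "dx": -1, "dy": -1, "dz": 40, "turn": 0}, {"jaw": 0.6, "dx": -1, "dy": -1, "dz": 58, "turn": 0}, {"jaw": 0.6, "dx": -1, "dy": -1, "dz": 72, "turn": 0}, {"jaw": 0.7, "dx": -1, "dy": -1, "dz": 72, "turn": 0}]}}

```text
time: 26.22
tool_pos: [0.5208, 0.3743, 0.2864]
tool_rot: [-0.003, 0.054, 0.999, -0.002]
contact_force: [-0.6, 1.0, -0.7]
gripper_width: 0.303
grasp_force: 0.0
```

Request:
{"name": "apply_moves", "arguments": {"series": [{"jaw": 0.8, "dx": 0, "dy": 0, "dz": 0, "turn": 0}, {"jaw": 0.9, "dx": 0, "dy": 0, "dz": 0, "turn": 0}, {"jaw": 0.9, "dx": 0, "dy": 0, "dz": 0, "turn": 0}, {"jaw": 0.9, "dx": 0, "dy": 0, "dz": 0, "turn": 0}]}}

```text
time: 26.55
tool_pos: [0.5222, 0.3754, 0.291]
tool_rot: [-0.0, 0.053, 0.999, -0.001]
contact_force: [-1.7, -4.8, -5.4]
gripper_width: 0.114
grasp_force: 54.7
```

```bash
python3 -c "
from h import *
s=state();p=toc(s['tool_pos']);print(p.round(4),np.round(s['contact_force'],1),'lid',np.arctan2(p[2]-.095,.11-p[0])-.2684)
a0=np.arctan2(55,200);r=np.hypot(200,55);t=1.755;P=lambda t:np.array([-r*np.cos(a0+t),-r*np.sin(a0+t)])
for t in np.arange(1.655,-.05,-.1): print(t.round(3),(P(t)-P(1.755)).round(1))"
```

```text
[0.2008 0.0479 0.291 ] [-1.7 -4.8 -5.4] lid 1.7362391337401852
1.655 [-19.1  -8.1]
1.555 [-38.9 -14.3]
1.455 [-59.2 -18.5]
1.355 [-79.8 -20.6]
1.255 [-100.5  -20.6]
1.155 [-121.2  -18.6]
1.055 [-141.5  -14.6]
0.955 [-161.3   -8.5]
0.855 [-180.4   -0.5]
0.755 [-198.7    9.4]
0.655 [-215.8   21.1]
0.555 [-231.7   34.4]
0.455 [-246.2   49.2]
0.355 [-259.1   65.5]
0.255 [-270.4   82.9]
0.155 [-279.8  101.3]
0.055 [-287.4  120.6]
-0.045 [-293.   140.6]
```

Request:
{"name": "apply_moves", "arguments": {"series": [{"jaw": 0.9, "dx": 0, "dy": -9, "dz": -4, "turn": 0}, {"jaw": 0.9, "dx": 0, "dy": -19, "dz": -8, "turn": 0}, {"jaw": 0.9, "dx": 0, "dy": -39, "dz": -14.3, "turn": 0}, {"jaw": 0.9, "dx": 0, "dy": -59.2, "dz": -18.5, "turn": 0}, {"jaw": 0.9, "dx": 0, "dy": -79.8, "dz": -20.6, "turn": 0}]}}

```text
time: 26.97
tool_pos: [0.5139, 0.2971, 0.3127]
tool_rot: [0.001, 0.052, 0.999, 0.002]
contact_force: [2.6, 2.9, -14.1]
gripper_width: 0.112
grasp_force: 52.0
```

Request:
{"name": "apply_moves", "arguments": {"series": [{"jaw": 0.9, "dx": 0, "dy": -20.7, "dz": 0, "turn": 0}, {"jaw": 0.9, "dx": 0, "dy": -41.4, "dz": 2, "turn": 0}, {"jaw": 0.9, "dx": 0, "dy": -61.7, "dz": 6, "turn": 0}, {"jaw": 0.9, "dx": 0, "dy": -81.5, "dz": 12.1, "turn": 0}, {"jaw": 0.9, "dx": 0, "dy": -100.6, "dz": 20.1, "turn": 0}]}}

```text
time: 27.38
tool_pos: [0.5035, 0.1976, 0.2951]
tool_rot: [0.002, 0.053, 0.999, 0.003]
contact_force: [0.2, 2.7, 3.2]
gripper_width: 0.111
grasp_force: 51.7
```

```bash
python3 -c "
from h import *
s=state();p=toc(s['tool_pos']);print(p.round(4),np.round(s['contact_force'],1),'lid',np.arctan2(p[2]-.1-.003,.11-p[0])-.2684)"
```

```text
[0.022  0.0476 0.2951] [0.2 2.7 3.2] lid 0.8728615439472247
```

Request:
{"name": "apply_moves", "arguments": {"series": [{"jaw": 0.9, "dx": 0, "dy": -18.3, "dz": 9.9, "turn": 0}, {"jaw": 0.9, "dx": 0, "dy": -35.4, "dz": 21.6, "turn": 0}, {"jaw": 0.9, "dx": 0, "dy": -51.3, "dz": 34.9, "turn": 0}, {"jaw": 0.9, "dx": 0, "dy": -65.8, "dz": 49.7, "turn": 0}, {"jaw": 0.9, "dx": 0, "dy": -78.7, "dz": 66, "turn": 0}]}}

```text
time: 27.8
tool_pos: [0.4955, 0.1188, 0.2293]
tool_rot: [0.002, 0.053, 0.999, 0.002]
contact_force: [-1.7, 4.3, 0.8]
gripper_width: 0.11
grasp_force: 50.1
```

Request:
{"name": "apply_moves", "arguments": {"series": [{"jaw": 0.9, "dx": 0, "dy": -6, "dz": 8.5, "turn": 0}, {"jaw": 0.9, "dx": 0, "dy": -11.3, "dz": 17.4, "turn": 0}, {"jaw": 0.9, "dx": 0, "dy": -16.3, "dz": 26.5, "turn": 0}, {"jaw": 0.9, "dx": 0, "dy": -20.7, "dz": 35.8, "turn": 0}, {"jaw": 0.9, "dx": 0, "dy": -20.7, "dz": 35.8, "turn": 0}]}}

```text
time: 28.22
tool_pos: [0.4932, 0.0973, 0.1889]
tool_rot: [0.001, 0.053, 0.999, -0.001]
contact_force: [3.1, -3.9, -1.5]
gripper_width: 0.11
grasp_force: 51.4
```

```bash
python3 -c "
from h import *
s=state();p=toc(s['tool_pos']);print(p.round(4),np.round(s['contact_force'],1),'lid',np.arctan2(p[2]-.1-.001,.11-p[0])-.2684)"
```

```text
[-0.0789  0.0472  0.1889] [ 3.1 -3.9 -1.5] lid 0.16718785426591404
```

Request:
{"name": "apply_moves", "arguments": {"series": [{"jaw": 0.9, "dx": 0, "dy": -3, "dz": 6, "turn": 0}, {"jaw": 0.9, "dx": 0, "dy": -5, "dz": 12, "turn": 0}, {"jaw": 0.9, "dx": 0, "dy": -7, "dz": 18, "turn": 0}, {"jaw": 0.9, "dx": 0, "dy": -9, "dz": 24, "turn": 0}, {"jaw": 0.9, "dx": 0, "dy": -10, "dz": 27, "turn": 0}]}}

```text
time: 28.63
tool_pos: [0.4922, 0.0883, 0.1624]
tool_rot: [0.001, 0.053, 0.999, 0.0]
contact_force: [3.0, -1.1, 1.6]
gripper_width: 0.115
grasp_force: 52.9
```

Request:
{"name": "apply_moves", "arguments": {"series": [{"jaw": 0.9, "dx": 0, "dy": 0, "dz": 2, "turn": 0}, {"jaw": 0.9, "dx": 0, "dy": 0, "dz": 4, "turn": 0}, {"jaw": 0.9, "dx": 0, "dy": 0, "dz": 4, "turn": 0}]}}

```text
time: 28.88
tool_pos: [0.4924, 0.0882, 0.1621]
tool_rot: [0.0, 0.053, 0.999, -0.0]
contact_force: [-5.1, -3.2, 15.5]
gripper_width: 0.114
grasp_force: 54.5
```

```bash
python3 -c "
from h import *
s=state();p=toc(s['tool_pos']);print(p.round(4),np.round(s['contact_force'],1))
fs=grab_frame('side');save(fs,'s8.png',(150,120,290,240),4)
print(((proj(fs,[tow((-.11,.14,.105)),tow((-.11,-.14,.105)),tow((-.11,.14,.095)),tow((-.11,-.14,.095))])-[150,120])*4).round().tolist())"
```

```text
[-0.0879  0.0471  0.1621] [-5.1 -3.2 15.5]
[[158.0, 385.0], [484.0, 236.0], [159.0, 394.0], [484.0, 245.0]]
```

View pics/s8.png

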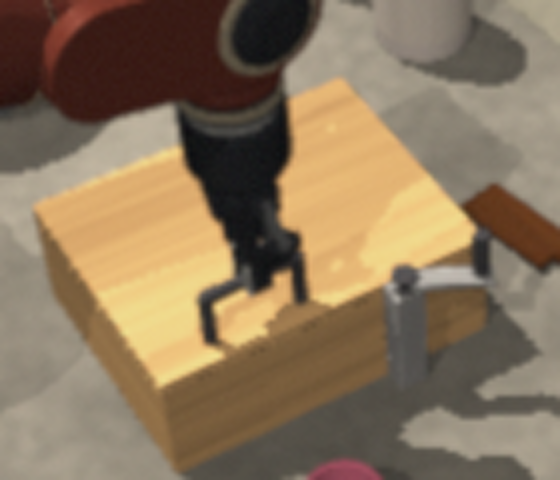

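The lid is shut: its front edge lies at crop (158,385) as before opening, and the lever at (485,250) is clear. Releasing and heading for the pin.

Request:
{"name": "apply_moves", "arguments": {"series": [{"jaw": 0.7, "dx": 0, "dy": 0, "dz": -3, "turn": 0}, {"jaw": 0.5, "dx": 0, "dy": 0, "dz": -3, "turn": 0}, {"jaw": 0.5, "dx": 0, "dy": 0, "dz": -6, "turn": 0}, {"jaw": 0.4, "dx": 0, "dy": 0, "dz": -40, "turn": 0}, {"jaw": 0.4, "dx": 0, "dy": 0, "dz": -80, "turn": 0}]}}

```text
time: 29.35
tool_pos: [0.4886, 0.0886, 0.2347]
tool_rot: [-0.005, 0.053, 0.999, -0.0]
contact_force: [1.3, -0.2, -0.5]
gripper_width: 0.6
grasp_force: 0.0
```

Request:
{"name": "apply_moves", "arguments": {"series": [{"jaw": 0.0, "dx": -38, "dy": -14, "dz": 0, "turn": 0}, {"jaw": 0.0, "dx": -76, "dy": -28, "dz": 0, "turn": 0}, {"jaw": 0.0, "dx": -114, "dy": -42, "dz": 0, "turn": 0}, {"jaw": 0.0, "dx": -150, "dy": -56, "dz": 0, "turn": 0}, {"jaw": 0.0, "dx": -160, "dy": -59, "dz": 0, "turn": 0}]}}

```text
time: 29.77
tool_pos: [0.6472, 0.0104, 0.2371]
tool_rot: [-0.001, 0.054, 0.999, -0.0]
contact_force: [-1.5, -0.2, -0.2]
gripper_width: 0.999
grasp_force: 0.0
```

```bash
python3 -c "
from h import *
s=state();p=toc(s['tool_pos']);print(p.round(4),rel(tow((-.147,-.112,.143)),YAW))
fs=grab_frame('side');save(fs,'s9.png',(200,120,320,240),4)
print(((proj(fs,[tow((-.147,-.112,.158)),tow((-.147,-.112,.116))])-[200,120])*4).round().tolist())"
```

```text
[-0.1489 -0.1151  0.2371] ([3.0, 2.0, 94.1], np.float64(-0.002))
[[279.0, 231.0], [279.0, 270.0]]
```

View pics/s9.png

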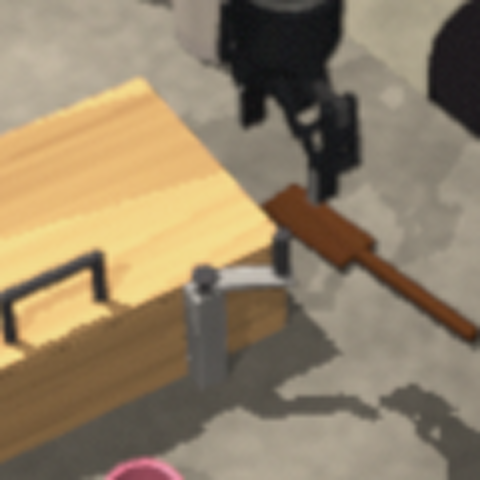

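The pin shows at side (270,178)–(270,188), within 1 px of the expected spot. Descending to grip it.

Request:
{"name": "apply_moves", "arguments": {"series": [{"jaw": 0.0, "dx": 2, "dy": 1, "dz": 30, "turn": 0}, {"jaw": 0.0, "dx": 2, "dy": 1, "dz": 60, "turn": 0}, {"jaw": 0.0, "dx": 2, "dy": 1, "dz": 85, "turn": 0}, {"jaw": 0.2, "dx": 2, "dy": 1, "dz": 92, "turn": 0}, {"jaw": 0.5, "dx": 2, "dy": 1, "dz": 92, "turn": 0}]}}

```text
time: 30.23
tool_pos: [0.6396, 0.015, 0.1432]
tool_rot: [-0.004, 0.053, 0.999, 0.0]
contact_force: [0.7, -0.4, 0.3]
gripper_width: 0.748
grasp_force: 0.0
```

Request:
{"name": "apply_moves", "arguments": {"series": [{"jaw": 0.8, "dx": 0, "dy": 0, "dz": 0, "turn": 0}, {"jaw": 0.9, "dx": 0, "dy": 0, "dz": 0, "turn": 0}, {"jaw": 0.9, "dx": 0, "dy": 0, "dz": 0, "turn": 0}, {"jaw": 0.9, "dx": 0, "dy": 0, "dz": 0, "turn": 0}]}}

```text
time: 30.57
tool_pos: [0.6438, 0.0139, 0.1494]
tool_rot: [0.002, 0.053, 0.999, -0.0]
contact_force: [2.9, -1.3, 5.1]
gripper_width: 0.151
grasp_force: 42.7
```

```bash
python3 -c "
from h import *
s=state();p=toc(s['tool_pos']);print(p.round(4),s['contact_force'])
a0=2.016
for a in np.arange(a0,-.05,-.2): print(a.round(2),(58*np.array([-np.sin(a)+np.sin(a0),np.cos(a)-np.cos(a0)])).round(1))
print(-.062+.058*0, 'end at y,x', (np.array([-.062,-.064])-[p[1],p[0]])*1e3)"
```

```text
[-0.1458 -0.1114  0.1494] [ 2.87045406 -1.2797402   5.09490792]
2.02 [0. 0.]
1.82 [-3.9 10.9]
1.62 [-5.6 22.4]
1.42 [-5.  33.9]
1.22 [-2.  45.1]
1.02 [ 3.  55.5]
0.82 [10.1 64.7]
0.62 [18.8 72.3]
0.42 [28.9 78. ]
0.22 [39.9 81.6]
0.02 [51.4 83. ]
-0.062 end at y,x [49.40913586 81.77592927]
```

Request:
{"name": "apply_moves", "arguments": {"series": [{"jaw": 0.9, "dx": -4, "dy": 11, "dz": 0, "turn": 0}, {"jaw": 0.9, "dx": -5.5, "dy": 22, "dz": 0, "turn": 0}, {"jaw": 0.9, "dx": -5, "dy": 34, "dz": 0, "turn": 0}, {"jaw": 0.9, "dx": -2, "dy": 45, "dz": 0, "turn": 0}, {"jaw": 0.9, "dx": 3, "dy": 55.5, "dz": 0, "turn": 0}]}}

```text
time: 30.98
tool_pos: [0.6485, 0.0691, 0.1495]
tool_rot: [0.004, 0.053, 0.999, -0.001]
contact_force: [3.8, 0.9, 4.8]
gripper_width: 0.139
grasp_force: 60.6
```

Request:
{"name": "apply_moves", "arguments": {"series": [{"jaw": 0.9, "dx": 7, "dy": 9, "dz": 0, "turn": 0}, {"jaw": 0.9, "dx": 16, "dy": 17, "dz": 0, "turn": 0}, {"jaw": 0.9, "dx": 26, "dy": 22.5, "dz": 0, "turn": 0}, {"jaw": 0.9, "dx": 37, "dy": 26, "dz": 0, "turn": 0}, {"jaw": 0.9, "dx": 48, "dy": 27, "dz": 0, "turn": 0}]}}

```text
time: 31.4
tool_pos: [0.601, 0.1029, 0.1494]
tool_rot: [0.002, 0.053, 0.999, 0.001]
contact_force: [3.9, 0.1, 7.6]
gripper_width: 0.138
grasp_force: 60.7
```

```bash
python3 -c "
from h import *
s=state();p=toc(s['tool_pos']);print(p.round(4),np.round(s['contact_force'],1),s['grasp_force'])"
```

```text
[-0.0618 -0.0594  0.1494] [3.9 0.1 7.6] 60.6524920463562
```

Request:
{"name": "apply_moves", "arguments": {"series": [{"jaw": 0.9, "dx": 1.5, "dy": 0, "dz": 0, "turn": 0}, {"jaw": 0.9, "dx": 3, "dy": 0, "dz": 0, "turn": 0}, {"jaw": 0.9, "dx": 3, "dy": 0, "dz": 0, "turn": 0}]}}

```text
time: 31.65
tool_pos: [0.5993, 0.103, 0.1496]
tool_rot: [0.004, 0.052, 0.999, 0.001]
contact_force: [4.9, 2.8, 4.1]
gripper_width: 0.143
grasp_force: 60.3
```

Request:
{"name": "apply_moves", "arguments": {"series": [{"jaw": 0.9, "dx": 1.5, "dy": 0, "dz": 0, "turn": 0}, {"jaw": 0.9, "dx": 3, "dy": 0, "dz": 0, "turn": 0}, {"jaw": 0.9, "dx": 3, "dy": 0, "dz": 0, "turn": 0}]}}

```text
time: 31.9
tool_pos: [0.5962, 0.1035, 0.1495]
tool_rot: [0.003, 0.053, 0.999, 0.001]
contact_force: [11.4, 0.9, 6.5]
gripper_width: 0.14
grasp_force: 60.9
```

Request:
{"name": "apply_moves", "arguments": {"series": [{"jaw": 0.7, "dx": 0, "dy": 0, "dz": 0, "turn": 0}, {"jaw": 0.5, "dx": 0, "dy": 0, "dz": 0, "turn": 0}, {"jaw": 0.4, "dx": 0, "dy": 0, "dz": -10, "turn": 0}, {"jaw": 0.4, "dx": 0, "dy": 0, "dz": -50, "turn": 0}, {"jaw": 0.4, "dx": 0, "dy": 0, "dz": -90, "turn": 0}]}}

```text
time: 32.32
tool_pos: [0.5919, 0.1021, 0.2344]
tool_rot: [-0.004, 0.053, 0.999, -0.0]
contact_force: [-0.1, 0.0, 0.3]
gripper_width: 0.599
grasp_force: 0.0
```

Request:
{"name": "apply_moves", "arguments": {"series": [{"jaw": 0.4, "dx": 20, "dy": 38, "dz": 0, "turn": 0}, {"jaw": 0.4, "dx": 30, "dy": 76, "dz": -20, "turn": 0}, {"jaw": 0.4, "dx": 40, "dy": 114, "dz": -40, "turn": 0}, {"jaw": 0.4, "dx": 50, "dy": 150, "dz": -60, "turn": 0}, {"jaw": 0.4, "dx": 60, "dy": 180, "dz": -80, "turn": 0}]}}

```text
time: 32.73
tool_pos: [0.5529, 0.2868, 0.3158]
tool_rot: [-0.001, 0.053, 0.999, -0.0]
contact_force: [1.1, 0.0, 0.5]
gripper_width: 0.6
grasp_force: 0.0
```

```bash
python3 -c "
from h import *
ft=grab_frame('top');fs=grab_frame('side')
for n in (0,):
  a=fs['pixels'][120:320,150:390,::-1]; b=ft['pixels'][135:275,190:410,::-1]
cv2.imwrite('pics/cA.png',cv2.resize(a,None,fx=3.2,fy=3,interpolation=cv2.INTER_CUBIC)[:600,:800])
P=[tow((-.122+.058*np.cos(t),-.062-.058*np.sin(t),.158)) for t in(0,.1)]
print(((proj(fs,P)-[150,120])*[3.2,3]).round().tolist(),state()['contact_force'])
for d in spotter.outline_of(fs,'tumbler0'): print(d['conf'],d['extent'])"
```

```text
[[291.0, 142.0], [296.0, 140.0]] [ 0.97462139 -0.24961416  0.54345218]
0.91 [224.7, 230.9, 248.4, 268.0]
0.75 [379.3, 260.3, 405.7, 290.5]
0.59 [353.4, 283.6, 382.1, 318.9]
```

View pics/cA.png

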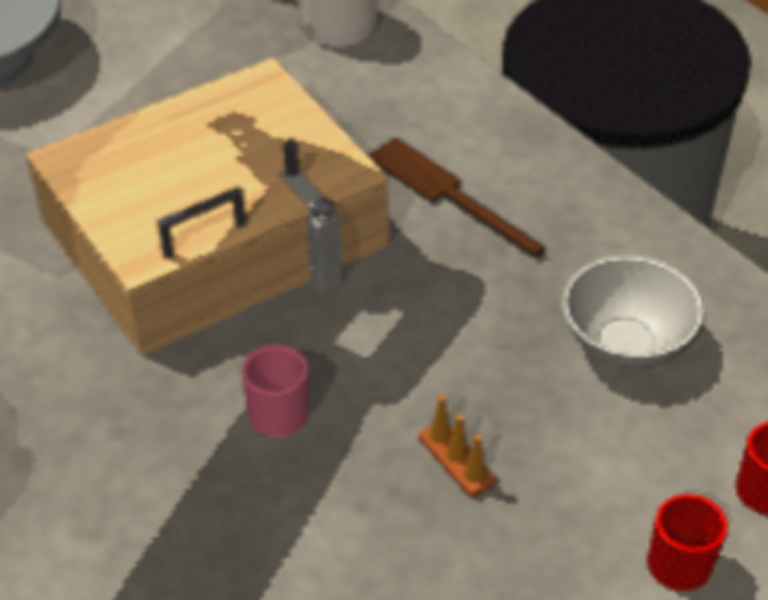

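The lid is shut and the lever is home over it: pin top at crop (291,143) against (291,142) predicted for angle 0. The bystanders are undisturbed, with the cones at (457,445), the bowl at (635,310) and the paddle at (455,195). No grey tumbler is left on the bench.

```bash
python3 -c "
from h import *
print(ticket.job_done())"
```

```text
the job is handed in; nothing more can be done
None
```

I handed the job in, but I broke the 30 N squeeze limit while closing on the tumblers: the pad read 36.2 N on the second and 30.5 N on the first, before I eased both to under 20 N. Otherwise it's done: both grey tumblers stand upright on the cork, the lid is shut, the latch is home, and the cone pack, sieve bowl, paddle and mug were not touched.

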